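# Fill and index the turbidity reader's tube carriage

### The arm

A 6-joint arm with a two-finger parallel gripper is mounted at the origin on a cart in front of the work surface, level with it; the furniture and walls round the work are solid. World frame = base frame: x ahead of the robot, y to its left, z up, the work surface at z = 0. Lengths are in m, angles in rad, forces in N, time in s.
With the tool pointing down it reaches from about 0.35 to 0.85 m from the base axis. Payload 8.1 kg.
Tool frame: the origin (TCP) lies midway between the tips of the shut fingers; the grasp point (between the pads) lies 19 mm behind it (robot.tcp_to_grasp is the distance from the TCP to the grasp point, in m); x points along the fingers, y is the direction in which the jaws open and shut, and the axes are right-handed (so a half turn about x gives the same grasp; the last joint's range is limited). The gripper opens to 93 mm and grips with 3 to 60 N. Pads are 15 mm wide; open, the fingers measure 128 mm over their backs; the gripper's body (75 mm by 188 mm) begins 65 mm behind the grasp point.
Start: joints at [1.223, 0.13, 1.488, -0, 1.523, -0.085], TCP at [0.156, 0.579, 0.219] pointing down, gripper open.
Joint ranges: [-2.96, 2.96], [-0.89, 2.26], [0.02, 2.5], [-1.34, 4.48], [0, 2.73], [-2.66, 2.66]. Speed limits (rad/s): [2.39, 2.39, 2.79, 3.14, 3.14, 3.14].

### API

Orientations are given as a rotation vector (axis times angle).
In Python, from plant import robot gives the robot as it stands.
- The arm moves only by the tool play_rows, never from a script. Its argument "plan" is a list of rows, each an object with "slide": the shift along the world's x, y, z as a fraction of full scale, a list of three; "roll": the turn about the world's z as a fraction of full scale; "fingers": the gripper command: -1 is shut, 1 is fully open, values between are in proportion. A call has 1 to 20 rows; each row shifts and turns the commanded pose from where the row before left it; what a row does not reach is not made up. Full scale, the value 1, is 30 mm for a shift and 8 degrees for a turn. A row lasts 1/8 s, in which the tool goes at most 62.5 mm and 10.7 degrees, less where a joint would pass 70% of its speed; a pose out of reach is approached as far as the arm can. A call with a number of a shift or a turn outside -1 to 1 is refused whole. A call with a gripper value outside its range is refused whole. The fingers move at their own pace and stop on an object; "squeeze" is the grip in N (left out, the last holds). Time passes only in rows, so rows that do not move let the fingers close. It gives the time, the measured TCP pose, the force and the opening at its end, in the units of the state.
- robot.read_state(): the state, without advancing time (a new reading comes with each control period).
- robot.read_camera(name): name is "scene" or "side" or "wrist"; returns the picture (400x640x3 uint8, red, green, blue); there is no depth.
- robot.get_calibration(name): a dict with "fx", "fy", "cx", "cy" (pixels), "R" (3x3) and "t" (3): a world point X has camera coordinates R X + t; the wrist camera has in their place "T_tool_cam" (4x4, takes a point from camera to tool coordinates, whose origin is the TCP and whose axes are the tool frame's). Camera axes: x right, y down, z forward; pixel columns grow to the right and rows downward; lengths in m; the calibration is good to about 2 mm. A picture is of the moment at which its call begins: read the wrist's pose just before it. get_calibration takes no time and is no camera call.
- robot.close_job(): hands the job in, once; it reports no verdict.
Trained networks look in the newest picture that a camera, given by its name, has taken for a name from the list of things; names that differ only in an ending like _2 or _b are one class to them, and where a whole thing is asked for, a point or a joint stands for the part that bears it (a point fixed in the world has none). Each returns a list of dicts, best first, with "p" (0 to 1); they miss things now and then, are a little off and sometimes report something else, mostly with a low value. They report only what shows in the picture. A call takes as long as a camera call.
- robot.boxes_of(camera, target): "extent" ([centre column, centre row, width, height] in pixels, round what is visible of it).
- robot.regions_of(camera, target): "region" (400x640 bool, what is visible of it) and "extent" ([centre column, centre row, width, height] in pixels, round what is visible of it).
- robot.mark_of(camera, target): "point" ([column, row] in pixels: a listed point, or the origin of a listed thing).
The state is a dict: "t": time; "q": joint angles; "dq": joint speeds; "joint_torque": joint torques, N m; "tool_pos": TCP position; "orientation": TCP orientation; "force": force on the tool from outside, world axes, zero at the start; "wrist_torque": the same for the moment, N m; "opening": finger opening in m.
Only numpy, scipy, OpenCV 4.12 (cv2) and the standard library are available. Lean on these libraries where they do the work, as an engineer would, in place of code of your own. Each camera call takes 0.05 s, during which the arm holds its last target.

### The job

The reader's tube carriage is locked at standby, half inside the housing, with some of its six pockets still empty: lift the red spring plunger, draw the carriage all the way out to the loading station and let the pin drop into its hole there, then stand a blue-capped spare tube from the rack, fully down, in every empty pocket, leaving the loaded tubes in theirs. Then lift the plunger again, run the carriage all the way back into the housing until the pin drops into the reading hole, and press the green start button. The orange-capped tube is not for this run.

Things in the scene. Friction and masses are not known exactly. Their poses are not given: they have to be found in the camera images.
- reader: turbidity reader, fixed, its place and yaw vary: base plate 465 x 150 mm with a light grey housing on its back end (172 mm wide, 164 high, tunnel 140 wide, 142 high, mouth at x = 0.078). Origin on the bench under the middle of the base, x along the base into the housing. A square tube (top 34 mm up) along the middle has three index holes 100 mm apart: reading, standby, loading
- carriage (a joint): tube carriage: m moved out of the housing along the reader's -x. -0.1 = reading station, fully inside; 0 = standby hole, half inside (all starts); 0.1 = loading station, pockets clear of the housing. Stops at -0.102 and 0.102. Friction 2 N; with the pin in a hole it shifts 1 mm. Dark block 140 x 124 mm, top 70 mm above the bench, and a tail towards the robot with the plunger 150 mm from the block's middle
- plunger (a joint): spring plunger in the carriage's tail: m pulled up, 0 = pin fully down in an index hole, 0.016 = fully up. The pin clears the holes above 0.010 and, let go between holes, rides on the square tube at 0.010. The spring pulls it down with 4 N when down, 8 N when fully up
- knob (a point): the plunger's round red knob, 29 mm across, 32 mm tall, axis vertical: this point is on its axis, 16 mm below its top, 76 mm above the bench when the pin is down; it rises as the plunger is pulled and rides with the carriage. The bush under the knob is 20 mm below this point, the tail (46 mm wide) 27 mm below
- start_top (a point): centre of the top of the green start button, 26 mm across, on a pod at the left of the base: 46 mm above the bench at rest, pressed straight down. Travel 6 mm, registers when it is 4 mm down; fully down takes 5 N; springs back
- pocket1 (a point): pocket 1 of the carriage: round hole 33 mm wide, 48 mm deep; this point is the centre of its floor, 22 mm above the bench, and rides with the carriage, its x pointing as the reader's. Pockets lie in two rows of three, 44 mm apart along the reader's x and 64 mm apart along its y
- pocket2 (a point): pocket 2 of the carriage: round hole 33 mm wide, 48 mm deep; this point is the centre of its floor, 22 mm above the bench, and rides with the carriage, its x pointing as the reader's. Pockets lie in two rows of three, 44 mm apart along the reader's x and 64 mm apart along its y
- pocket3 (a point): pocket 3 of the carriage: round hole 33 mm wide, 48 mm deep; this point is the centre of its floor, 22 mm above the bench, and rides with the carriage, its x pointing as the reader's. Pockets lie in two rows of three, 44 mm apart along the reader's x and 64 mm apart along its y
- pocket4 (a point): pocket 4 of the carriage: round hole 33 mm wide, 48 mm deep; this point is the centre of its floor, 22 mm above the bench, and rides with the carriage, its x pointing as the reader's. Pockets lie in two rows of three, 44 mm apart along the reader's x and 64 mm apart along its y
- pocket5 (a point): pocket 5 of the carriage: round hole 33 mm wide, 48 mm deep; this point is the centre of its floor, 22 mm above the bench, and rides with the carriage, its x pointing as the reader's. Pockets lie in two rows of three, 44 mm apart along the reader's x and 64 mm apart along its y
- pocket6 (a point): pocket 6 of the carriage: round hole 33 mm wide, 48 mm deep; this point is the centre of its floor, 22 mm above the bench, and rides with the carriage, its x pointing as the reader's. Pockets lie in two rows of three, 44 mm apart along the reader's x and 64 mm apart along its y
- loaded1: already loaded in pocket 1 when present (one to three of the six are present); sample tube, clear with a blue screw cap, self-standing; body 28 mm across, cap 34 mm across from 94 to 108 mm up, 108 mm tall, 24 g; origin at the centre of its underside, z along the tube towards the cap
- loaded2: already loaded in pocket 2 when present (one to three of the six are present); sample tube, clear with a blue screw cap, self-standing; body 28 mm across, cap 34 mm across from 94 to 108 mm up, 108 mm tall, 24 g; origin at the centre of its underside, z along the tube towards the cap
- loaded3: already loaded in pocket 3 when present (one to three of the six are present); sample tube, clear with a blue screw cap, self-standing; body 28 mm across, cap 34 mm across from 94 to 108 mm up, 108 mm tall, 24 g; origin at the centre of its underside, z along the tube towards the cap
- loaded4: already loaded in pocket 4 when present (one to three of the six are present); sample tube, clear with a blue screw cap, self-standing; body 28 mm across, cap 34 mm across from 94 to 108 mm up, 108 mm tall, 24 g; origin at the centre of its underside, z along the tube towards the cap
- loaded5: already loaded in pocket 5 when present (one to three of the six are present); sample tube, clear with a blue screw cap, self-standing; body 28 mm across, cap 34 mm across from 94 to 108 mm up, 108 mm tall, 24 g; origin at the centre of its underside, z along the tube towards the cap
- loaded6: already loaded in pocket 6 when present (one to three of the six are present); sample tube, clear with a blue screw cap, self-standing; body 28 mm across, cap 34 mm across from 94 to 108 mm up, 108 mm tall, 24 g; origin at the centre of its underside, z along the tube towards the cap
- spare1: spare, standing in a hole of the tube rack; sample tube, clear with a blue screw cap, self-standing; body 28 mm across, cap 34 mm across from 94 to 108 mm up, 108 mm tall, 24 g; origin at the centre of its underside, z along the tube towards the cap
- spare2: spare, standing in a hole of the tube rack; sample tube, clear with a blue screw cap, self-standing; body 28 mm across, cap 34 mm across from 94 to 108 mm up, 108 mm tall, 24 g; origin at the centre of its underside, z along the tube towards the cap
- spare3: spare, standing in a hole of the tube rack; sample tube, clear with a blue screw cap, self-standing; body 28 mm across, cap 34 mm across from 94 to 108 mm up, 108 mm tall, 24 g; origin at the centre of its underside, z along the tube towards the cap
- spare4: spare, standing in a hole of the tube rack; sample tube, clear with a blue screw cap, self-standing; body 28 mm across, cap 34 mm across from 94 to 108 mm up, 108 mm tall, 24 g; origin at the centre of its underside, z along the tube towards the cap
- spare5: spare, standing in a hole of the tube rack; sample tube, clear with a blue screw cap, self-standing; body 28 mm across, cap 34 mm across from 94 to 108 mm up, 108 mm tall, 24 g; origin at the centre of its underside, z along the tube towards the cap
- spare6: spare, standing in a hole of the tube rack; sample tube, clear with a blue screw cap, self-standing; body 28 mm across, cap 34 mm across from 94 to 108 mm up, 108 mm tall, 24 g; origin at the centre of its underside, z along the tube towards the cap
- tube_rack: loose grey-blue tube rack at the robot's left, 120 x 200 mm, 56 mm high, 0.6 kg, 8 holes (32 mm, floor 8 mm up) in two rows of four, 64 mm apart along its x, 46 mm along its y; six blue-capped spares and an orange-capped tube (not for this run) stand in it. Origin at the centre of its underside. Between it and the reader a fixed microscope 0.4 m tall stands at x over 0.54, y -0.01 to 0.21: pass in front of it

How it is judged:
On the way, in this order (a step that is already met when the one before it is completed fails the run):
1. the carriage is drawn out to the loading station and the pin has dropped into its hole (value of joint carriage between 0.097 and 0.103 m and value of joint plunger below 0.0025 m), for 0.3 s.
2. every pocket holds a blue-capped tube, fully down, with the carriage still locked at the loading station (all of step 1 and distance between any of loaded1, spare1, spare2, spare3, spare4, spare5, spare6 and pocket1 below 0.008 m and distance between any of loaded2, spare1, spare2, spare3, spare4, spare5, spare6 and pocket2 below 0.008 m and distance between any of loaded3, spare1, spare2, spare3, spare4, spare5, spare6 and pocket3 below 0.008 m and distance between any of loaded4, spare1, spare2, spare3, spare4, spare5, spare6 and pocket4 below 0.008 m and distance between any of loaded5, spare1, spare2, spare3, spare4, spare5, spare6 and pocket5 below 0.008 m and distance between any of loaded6, spare1, spare2, spare3, spare4, spare5, spare6 and pocket6 below 0.008 m), for 0.3 s.
3. the full carriage is back in the housing and the pin has dropped into the reading hole (value of joint carriage between -0.103 and -0.097 m and value of joint plunger below 0.0025 m and distance between any of loaded1, spare1, spare2, spare3, spare4, spare5, spare6 and pocket1 below 0.008 m and distance between any of loaded2, spare1, spare2, spare3, spare4, spare5, spare6 and pocket2 below 0.008 m and distance between any of loaded3, spare1, spare2, spare3, spare4, spare5, spare6 and pocket3 below 0.008 m and distance between any of loaded4, spare1, spare2, spare3, spare4, spare5, spare6 and pocket4 below 0.008 m and distance between any of loaded5, spare1, spare2, spare3, spare4, spare5, spare6 and pocket5 below 0.008 m and distance between any of loaded6, spare1, spare2, spare3, spare4, spare5, spare6 and pocket6 below 0.008 m), for 0.3 s.
4. the start button is pressed while the carriage is locked at the reading station (value of joint carriage between -0.103 and -0.097 m and value of joint plunger below 0.0025 m and z of start_top in the frame of reader below 0.042 m), for 0.05 s.
At the end, for the whole second after the job is handed in: Carriage within 3 mm of the reading station, plunger within 2.5 mm of fully down; every pocket holds an upright blue-capped tube, its underside within 8 mm of the centre of the pocket floor, loaded tubes in their own pockets; start button pressed and let go (all of step 3 and z of start_top in the frame of reader above 0.044 m); the robot touches nothing.
It fails at once if a tube that was already loaded is lifted out of its pocket (height (world z) of any of loaded1, loaded2, loaded3, loaded4, loaded5, loaded6 above 0.06 m).
Of loaded1, loaded2, loaded3, loaded4, loaded5, loaded6 only 1 to 3 are there at a start; the rules pass over those that are not, and their reading is None.
At some moment in a run one of tube_rack may be knocked a few centimetres aside while the robot is not near it.
Once in a run the grip may slacken for a moment while it holds something.
It also fails if it takes over 210 s, if anything falls off the work surface, if the arm or the gripper's body presses on something with over 40 N, if the wrist force passes 120 N, or if a joint passes its speed limit or range.

## Working session

There is one attempt and no reset: what is moved stays moved. The work goes in short steps, Python scripts to look and compute and a tool call to move; the robot and the scene stay as the last step left them, time stands still between calls to the robot, and variables do not carry over. Pictures are saved under pics/ and viewed, and the job is handed in when it is done.

Besides the shell and the picture viewer there is one more tool, called by a JSON object that holds its "fn" and its "kwargs", one argument or row to a line. play_rows: Moves the arm, as the interface text tells. Its arguments: {"type":"object","properties":{"plan":{"type":"array","items":{"type":"object","properties":{"slide":{"type":"array","items":{"type":"number","minimum":-1,"maximum":1}},"roll":{"type":"number","minimum":-1,"maximum":1},"fingers":{"type":"number"}}}},"squeeze":{"type":"number"}},"required":["plan"]}

```bash
ls; mkdir -p pics; python3 - <<'E'
from plant import robot
import cv2
s=robot.read_state(); print({k:(s[k]) for k in ("t","tool_pos","orientation","force","opening")})
for c in ("scene","side","wrist"):
    im=robot.read_camera(c); cv2.imwrite(f"pics/a_{c}.png",im[:,:,::-1])
    print(c,robot.get_calibration(c))
print(robot.tcp_to_grasp)
E
```

```text
pics
{'t': 0.0, 'tool_pos': array([0.15565749, 0.57887261, 0.21759113]), 'orientation': array([ 0.20489395,  1.56133467, -0.20770372]), 'force': array([-0.502938  ,  0.4145823 ,  0.03256713]), 'opening': 0.09273014049186938}
scene {'fx': 387.2422702946934, 'fy': 387.2422702946934, 'cx': 324.89122694970854, 'cy': 201.15319180878393, 'R': array([[ 0.69385843, -0.71995194, -0.01515504],
       [-0.40429594, -0.37205479, -0.83553577],
       [ 0.5959071 ,  0.58587067, -0.549227  ]]), 't': array([-0.39998138,  0.30005532,  0.56691026])}
side {'fx': 427.5648998533629, 'fy': 427.5648998533629, 'cx': 315.91122580496176, 'cy': 201.3734176148898, 'R': array([[ 0.79969579, -0.60015017, -0.0175047 ],
       [-0.36105832, -0.45740456, -0.81266104],
       [ 0.47971193,  0.65620183, -0.58247371]]), 't': array([-0.45830556,  0.26608231,  0.75743841])}
wrist {'fx': 330.2064183233932, 'fy': 330.2064183233932, 'cx': 323.27571441292656, 'cy': 203.49968685589224, 'T_tool_cam': array([[-6.65207830e-04, -2.57331575e-01,  9.66322937e-01,
        -1.67197701e-01],
       [ 9.99999610e-01,  3.90747151e-04,  7.92446418e-04,
         7.48714232e-04],
       [-5.81509419e-04,  9.66323087e-01,  2.57331214e-01,
        -7.06085969e-02],
       [ 0.00000000e+00,  0.00000000e+00,  0.00000000e+00,
         1.00000000e+00]])}
0.0188
```

View pics/a_scene.png

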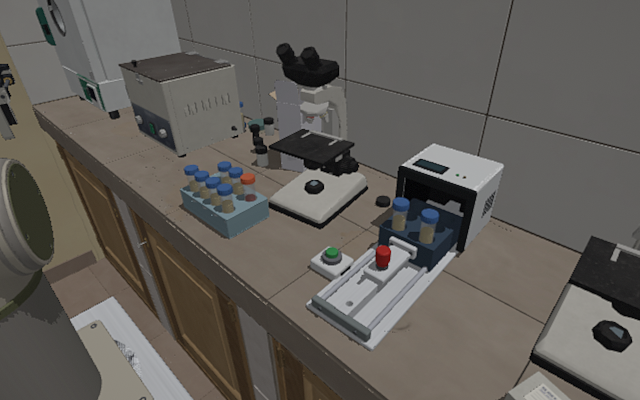

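View pics/a_side.png

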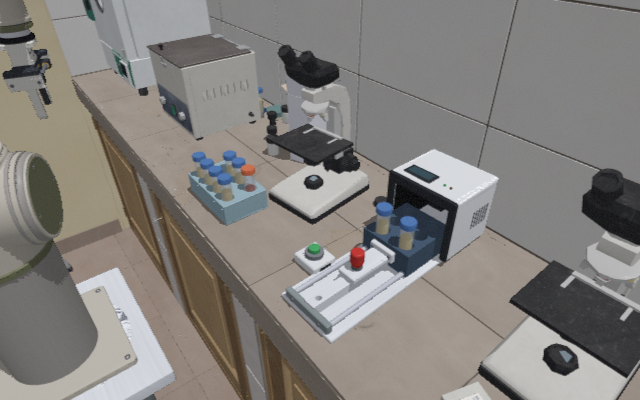

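View pics/a_wrist.png

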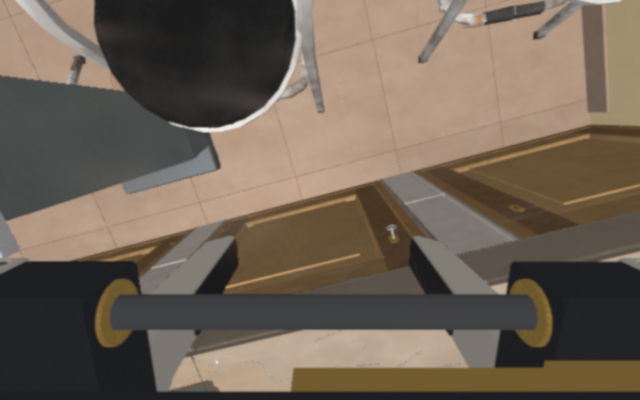

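```bash
cat > h.py <<'E'
from plant import robot
import numpy as np, cv2
from scipy.spatial.transform import Rotation as Ro
def cam(c):
    k=robot.get_calibration(c)
    if c!="wrist": return k,np.array(k["R"]),np.array(k["t"])
    s=robot.read_state(); T=np.eye(4); T[:3,:3]=Ro.from_rotvec(s["orientation"]).as_matrix(); T[:3,3]=s["tool_pos"]
    M=np.linalg.inv(T@np.array(k["T_tool_cam"])); return k,M[:3,:3],M[:3,3]
def ray(C,p):
    k,R,t=C; d=R.T@np.array([(p[0]-k["cx"])/k["fx"],(p[1]-k["cy"])/k["fy"],1]); return -R.T@t,d
def atz(C,p,z):
    o,d=ray(C,p); return o+d*(z-o[2])/d[2]
def proj(C,X):
    k,R,t=C; v=R@np.array(X)+t; return np.array([k["fx"]*v[0]/v[2]+k["cx"],k["fy"]*v[1]/v[2]+k["cy"]])
def snap(c,name=None):
    C=cam(c); im=robot.read_camera(c)
    if name: cv2.imwrite(f"pics/{name}.png",im[:,:,::-1])
    return C,im
def st():
    s=robot.read_state(); R=Ro.from_rotvec(s["orientation"]).as_matrix()
    print("t%.2f"%s["t"],"tcp",s["tool_pos"].round(4),"xax",R[:,0].round(3),"yaw_y %.2f"%np.degrees(np.arctan2(R[1,1],R[0,1])),"F",s["force"].round(1),"op %.4f"%s["opening"],"q",s["q"].round(2))
E
python3 - <<'E'
from h import *
np.set_printoptions(suppress=True,precision=4)
zs={"knob":.076,"start_top":.046,"tube_rack":0,"reader":0}
for i in range(1,7): zs[f"pocket{i}"]=.022
zs["loaded1"]=.022; zs["spare1"]=.008
for c in ("scene","side"):
    C,im=snap(c)
    for n,z in zs.items():
        for r in robot.mark_of(c,n)[:8]:
            if r["p"]>.2: print(c,n,"%.2f"%r["p"],np.round(r["point"],1),atz(C,r["point"],z))
st()
E
```

```text
scene knob 0.59 [381.7 256.8] [ 0.5182 -0.2034  0.076 ]
scene start_top 0.67 [330.1 251. ] [ 0.4905 -0.0984  0.046 ]
scene start_top 0.43 [406.2 257.1] [ 0.5786 -0.2198  0.046 ]
scene tube_rack 0.90 [226.2 208.5] [0.4686 0.2468 0.    ]
scene reader 0.79 [407.4 260.8] [ 0.6173 -0.2022  0.    ]
scene pocket1 0.97 [418.9 223.9] [ 0.718  -0.1632  0.022 ]
scene pocket1 0.92 [396.2 241.5] [ 0.6305 -0.1621  0.022 ]
scene pocket1 0.87 [424.1 256.1] [ 0.6305 -0.2313  0.022 ]
scene pocket1 0.79 [405.3 232.8] [ 0.6693 -0.1592  0.022 ]
scene pocket1 0.77 [442.9 233.3] [ 0.7241 -0.2209  0.022 ]
scene pocket1 0.74 [434.6 243.9] [ 0.6795 -0.2266  0.022 ]
scene pocket2 0.97 [418.9 223.9] [ 0.718  -0.1632  0.022 ]
scene pocket2 0.92 [396.2 241.5] [ 0.6305 -0.1621  0.022 ]
scene pocket2 0.87 [424.1 256.1] [ 0.6305 -0.2313  0.022 ]
scene pocket2 0.79 [405.3 232.8] [ 0.6693 -0.1592  0.022 ]
scene pocket2 0.77 [442.9 233.3] [ 0.7241 -0.2209  0.022 ]
scene pocket2 0.74 [434.6 243.9] [ 0.6795 -0.2266  0.022 ]
scene pocket3 0.97 [418.9 223.9] [ 0.718  -0.1632  0.022 ]
scene pocket3 0.92 [396.2 241.5] [ 0.63
[... 4063 characters left out ...]
 0.022 ]
side pocket6 0.61 [427.5 238.6] [ 0.7258 -0.2119  0.022 ]
side pocket6 0.59 [394.8 238.8] [ 0.6682 -0.1676  0.022 ]
side pocket6 0.44 [227.5 195.1] [0.453  0.2206 0.022 ]
side loaded1 0.59 [404.2 260.6] [ 0.6334 -0.2293  0.022 ]
side loaded1 0.56 [379.1 246.2] [ 0.6235 -0.164   0.022 ]
side spare1 0.90 [229.6 215.6] [0.4234 0.1563 0.008 ]
side spare1 0.83 [247.4 193.3] [0.5066 0.2146 0.008 ]
side spare1 0.73 [210.5 195.6] [0.4243 0.266  0.008 ]
side spare1 0.50 [223.9 205.2] [0.4324 0.2048 0.008 ]
side spare1 0.21 [428.7 240.5] [ 0.7369 -0.2082  0.008 ]
t1.45 tcp [0.1558 0.5794 0.2186] xax [-0. -0. -1.] yaw_y 74.94 F [-0.3 -0.   0.4] op 0.0930 q [ 1.22  0.13  1.49 -0.    1.52 -0.09]
```

{"fn": "play_rows", "kwargs": {
  "plan": [
    {"slide":[0.5,-1,0.05],"roll":0.1,"fingers":0.03},
    {"slide":[0.5,-1,0.05],"roll":0.1},
    {"slide":[0.5,-1,0.05],"roll":0.1},
    {"slide":[0.5,-1,0.05],"roll":0.1},
    {"slide":[0.5,-1,0.05],"roll":0.1},
    {"slide":[0.5,-1,0.05],"roll":0.1},
    {"slide":[0.5,-1,0.05],"roll":0.1},
    {"slide":[0.5,-1,0.05],"roll":0.1},
    {"slide":[0.5,-1,0.05],"roll":0.1},
    {"slide":[0.5,-1,0.05],"roll":0.1},
    {"slide":[0.5,-1,0.05],"roll":0.1},
    {"slide":[0.5,-1,0.05],"roll":0.1},
    {"slide":[0.5,-1,0.05],"roll":0.1},
    {"slide":[0.5,-1,0.05],"roll":0.1},
    {"slide":[0.5,-1,0.05],"roll":0.1},
    {"slide":[0.5,-1,0.05],"roll":0.1},
    {"slide":[0.5,-1,0.05],"roll":0.1},
    {"slide":[0.5,-1,0.05],"roll":0.1},
    {"slide":[0.5,-1,0.05],"roll":0.08},
    {"slide":[0.5,-1,0.05],"roll":0}
  ]
}}

```text
$.plan[1]: bad value
```

{"fn": "play_rows", "kwargs": {
  "plan": [
    {"slide":[0,-1,0]},
    {"slide":[0,-1,0]},
    {"slide":[0,-1,0]},
    {"slide":[0,-1,0]},
    {"slide":[0,-1,0]},
    {"slide":[0,-1,0]},
    {"slide":[0,0,0]}
  ]
}}

```text
$.plan[0]: bad value
```

```bash
python3 - <<'E'
from h import *
st(); snap("wrist","b_wrist"); st()
np.set_printoptions(suppress=True,precision=4)
C=cam("wrist")
for n,z in {"knob":.076,"start_top":.046,"pocket1":.022,"loaded1":.022}.items():
    for r in robot.mark_of("wrist",n)[:8]:
        if r["p"]>.3: print(n,"%.2f"%r["p"],np.round(r["point"],1),atz(C,r["point"],z))
E
```

```text
t1.45 tcp [0.1558 0.5794 0.2186] xax [-0. -0. -1.] yaw_y 74.94 F [-0.3 -0.   0.4] op 0.0930 q [ 1.22  0.13  1.49 -0.    1.52 -0.09]
t1.50 tcp [0.1558 0.5794 0.2186] xax [-0.  0. -1.] yaw_y 74.95 F [0.5 0.3 0.1] op 0.0934 q [ 1.22  0.13  1.49  0.    1.52 -0.09]
```

View pics/b_wrist.png

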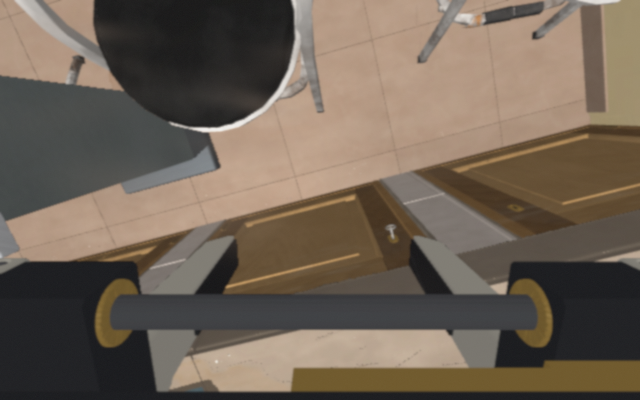

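{"fn": "play_rows", "kwargs": {
  "plan": [
    {"slide":[0.5,-1,0.05],"roll":0.1,"fingers":0.03},
    {"slide":[0.5,-1,0.05],"roll":0.1,"fingers":0.03},
    {"slide":[0.5,-1,0.05],"roll":0.1,"fingers":0.03},
    {"slide":[0.5,-1,0.05],"roll":0.1,"fingers":0.03},
    {"slide":[0.5,-1,0.05],"roll":0.1,"fingers":0.03},
    {"slide":[0.5,-1,0.05],"roll":0.1,"fingers":0.03},
    {"slide":[0.5,-1,0.05],"roll":0.1,"fingers":0.03},
    {"slide":[0.5,-1,0.05],"roll":0.1,"fingers":0.03},
    {"slide":[0.5,-1,0.05],"roll":0.1,"fingers":0.03},
    {"slide":[0.5,-1,0.05],"roll":0.1,"fingers":0.03},
    {"slide":[0.5,-1,0.05],"roll":0.1,"fingers":0.03},
    {"slide":[0.5,-1,0.05],"roll":0.1,"fingers":0.03},
    {"slide":[0.5,-1,0.05],"roll":0.1,"fingers":0.03},
    {"slide":[0.5,-1,0.05],"roll":0.1,"fingers":0.03},
    {"slide":[0.5,-1,0.05],"roll":0.1,"fingers":0.03},
    {"slide":[0.5,-1,0.05],"roll":0.1,"fingers":0.03},
    {"slide":[0.5,-1,0.05],"roll":0.1,"fingers":0.03},
    {"slide":[0.5,-1,0.05],"roll":0.1,"fingers":0.03},
    {"slide":[0.5,-1,0.05],"roll":0.08,"fingers":0.03},
    {"slide":[0.5,-1,0.05],"roll":0,"fingers":0.03}
  ]
}}

```text
t: 4.2
tool_pos: [0.4563, -0.0217, 0.2489]
orientation: [0.0, 1.57, -0.0]
force: [0.3, 0.2, 0.3]
opening: 0.048
```

{"fn": "play_rows", "kwargs": {
  "plan": [
    {"slide":[0.3,-1,0],"roll":0,"fingers":0.03},
    {"slide":[0.3,-1,0],"roll":0,"fingers":0.03},
    {"slide":[0.3,-1,0],"roll":0,"fingers":0.03},
    {"slide":[0.3,-1,0],"roll":0,"fingers":0.03},
    {"slide":[0.3,-1,0],"roll":0,"fingers":0.03},
    {"slide":[0.3,-1,0],"roll":0,"fingers":0.03},
    {"slide":[0,0,0],"roll":0,"fingers":0.03}
  ]
}}

```text
t: 5.08
tool_pos: [0.5099, -0.2022, 0.2483]
orientation: [0.002, 1.571, -0.002]
force: [-0.1, -0.4, -0.5]
opening: 0.0482
```

```bash
python3 - <<'E'
from h import *
st(); snap("wrist","b_wrist2"); st()
np.set_printoptions(suppress=True,precision=4)
C=cam("wrist")
for n,z in {"knob":.076,"start_top":.046,"pocket1":.022,"loaded1":.022}.items():
    for r in robot.mark_of("wrist",n)[:8]:
        if r["p"]>.3: print(n,"%.2f"%r["p"],np.round(r["point"],1),atz(C,r["point"],z))
E
```

```text
t5.08 tcp [ 0.5099 -0.2022  0.2483] xax [-0. -0. -1.] yaw_y 89.85 F [-0.1 -0.4 -0.5] op 0.0482 q [-0.47 -0.02  1.59 -0.    1.57 -2.04]
t5.12 tcp [ 0.5097 -0.201   0.2483] xax [-0.001  0.    -1.   ] yaw_y 89.90 F [-0.5 -0.4  1.1] op 0.0481 q [-0.47 -0.02  1.59  0.    1.57 -2.04]
knob 0.93 [322.4 197.3] [ 0.5228 -0.2011  0.076 ]
pocket1 0.72 [358.4 326.5] [ 0.7183 -0.1522  0.022 ]
pocket1 0.62 [356.8 263.9] [ 0.6251 -0.1567  0.022 ]
pocket1 0.57 [307.  326.9] [ 0.7188 -0.2226  0.022 ]
loaded1 0.87 [301.3 266.7] [ 0.6289 -0.2288  0.022 ]
loaded1 0.56 [349.5 262.6] [ 0.6232 -0.1662  0.022 ]
```

View pics/b_wrist2.png

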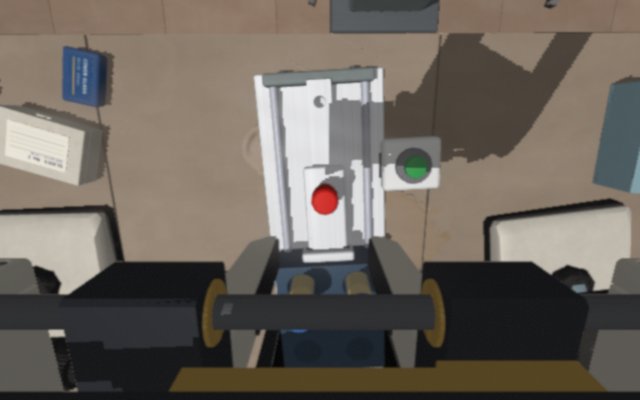

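```bash
python3 - <<'E'
from h import *
np.set_printoptions(suppress=True,precision=4)
C=cam("wrist"); im=cv2.imread("pics/b_wrist2.png"); hsv=cv2.cvtColor(im,cv2.COLOR_BGR2HSV)
m=((hsv[...,0]<6)|(hsv[...,0]>174))&(hsv[...,1]>180)&(hsv[...,2]>100)
m[:,:300]=0;m[:,350:]=0;m[230:]=0
ys,xs=np.nonzero(m);print(xs.mean(),ys.mean(),xs.min(),xs.max(),ys.min(),ys.max())
print("knob top/bottom contour", atz(C,(xs.mean(),ys.mean()),.080), atz(C,(324.5,199),.092))
print("hole",atz(C,(319.5,101),.034))
for a in [(258,80),(264,145),(275,240),(382,80),(384,130),(384,220)]: print(a,atz(C,a,.01))
crop=cv2.resize(im[50:260,240:450],None,fx=2.8,fy=2.8,interpolation=cv2.INTER_CUBIC); cv2.imwrite("pics/b_crop.png",crop)
for n in ("scene","side"):
    snap(n); Cc=cam(n)
    for r in robot.regions_of(n,"knob")[:2]: print(n,r["p"],r["extent"],atz(Cc,r["extent"][:2],.076))
E
```

```text
324.446 199.934 313 336 188 212
knob top/bottom contour [ 0.525  -0.1976  0.08  ] [ 0.521  -0.1976  0.092 ]
hole [ 0.4239 -0.2031  0.034 ]
(258, 80) [ 0.3998 -0.2744  0.01  ]
(264, 145) [ 0.4741 -0.2708  0.01  ]
(275, 240) [ 0.5972 -0.262   0.01  ]
(382, 80) [ 0.3996 -0.131   0.01  ]
(384, 130) [ 0.4561 -0.1259  0.01  ]
(384, 220) [ 0.5695 -0.1204  0.01  ]
scene 0.7 [200.1, 189.2, 14.2, 39.5] [0.4172 0.2592 0.076 ]
scene 0.67 [383.9, 256.8, 19.1, 21.8] [ 0.521  -0.2064  0.076 ]
side 0.58 [391.9, 241.8, 106.9, 82.1] [ 0.6079 -0.2121  0.076 ]
```

View pics/b_crop.png

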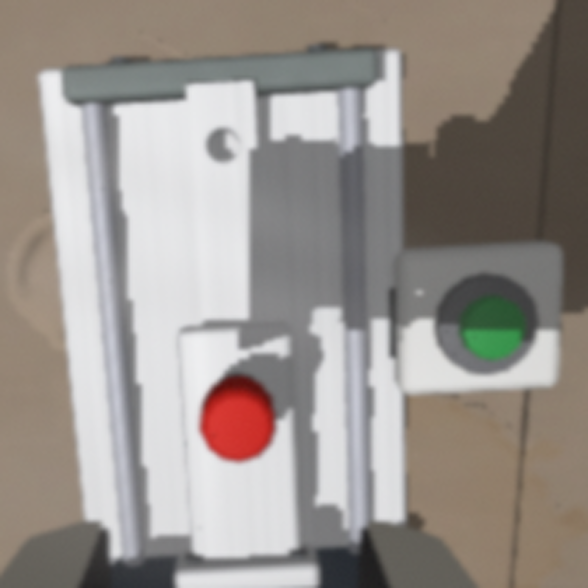

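{"fn": "play_rows", "kwargs": {
  "plan": [
    {"slide":[0.4,0.13,-1],"roll":0.45,"fingers":0.03},
    {"slide":[0,0,-1],"roll":0,"fingers":0.03},
    {"slide":[0,0,-1],"roll":0,"fingers":0.03},
    {"slide":[0,0,-1],"roll":0,"fingers":0.03},
    {"slide":[0,0,-1],"roll":0,"fingers":0.03},
    {"slide":[0,0,-0.6],"roll":0,"fingers":0.03},
    {"slide":[0,0,-0.55],"roll":0,"fingers":0.03},
    {"slide":[0,0,0],"roll":0,"fingers":0.03}
  ]
}}

```text
t: 6.52
tool_pos: [0.5212, -0.1963, 0.0631]
orientation: [-0.048, 1.572, 0.05]
force: [0.3, -0.2, -0.3]
opening: 0.0478
```

```bash
python3 - <<'E'
from h import *
st(); snap("wrist","c_wrist"); snap("side","c_side"); st()
E
```

```text
t6.53 tcp [ 0.5212 -0.1963  0.0631] xax [-0.002  0.001 -1.   ] yaw_y 93.59 F [ 0.3 -0.2 -0.3] op 0.0478 q [-0.45  0.15  1.76 -0.    1.23 -2.09]
t6.62 tcp [ 0.5224 -0.1969  0.0649] xax [ 0.001 -0.    -1.   ] yaw_y 93.58 F [-0.   0.9  0.8] op 0.0480 q [-0.45  0.15  1.76  0.    1.23 -2.09]
```

View pics/c_wrist.png

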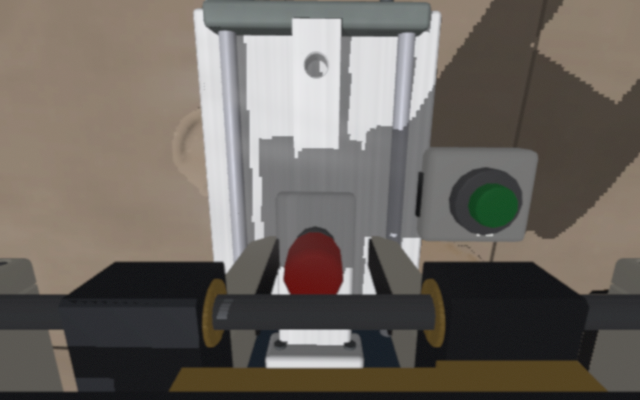

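```bash
python3 - <<'E'
from h import *
np.set_printoptions(suppress=True,precision=4)
C=cam("wrist"); 
for z in (.092,.076,.06): print(atz(C,(314,255),z),atz(C,(314,275),z), proj(C,[.522,-.1975,z]))
im=cv2.imread("pics/c_wrist.png");cv2.imwrite("pics/c_crop.png",cv2.resize(im[180:340,220:420],None,fx=3.5,fy=3.5))
E
```

```text
[ 0.514 -0.201  0.092] [ 0.524  -0.2005  0.092 ] [320.662  271.3748]
[ 0.5211 -0.2011  0.076 ] [ 0.5323 -0.2005  0.076 ] [320.896  257.0778]
[ 0.5282 -0.2011  0.06  ] [ 0.5405 -0.2004  0.06  ] [321.0908 245.1784]
```

View pics/c_crop.png

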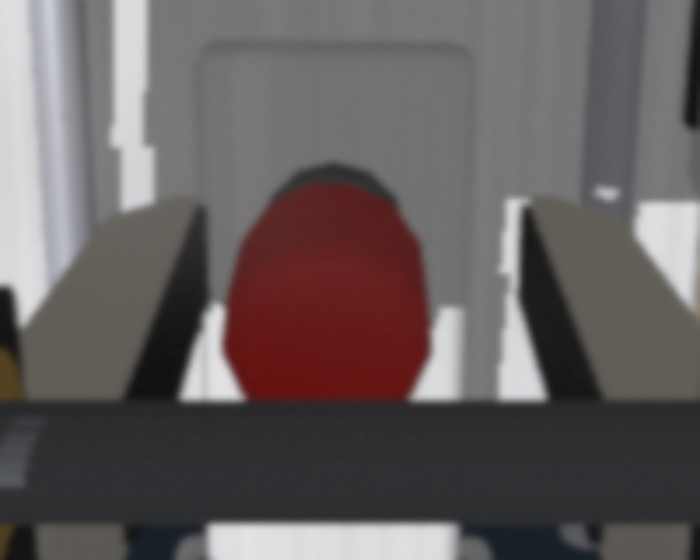

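View pics/c_side.png

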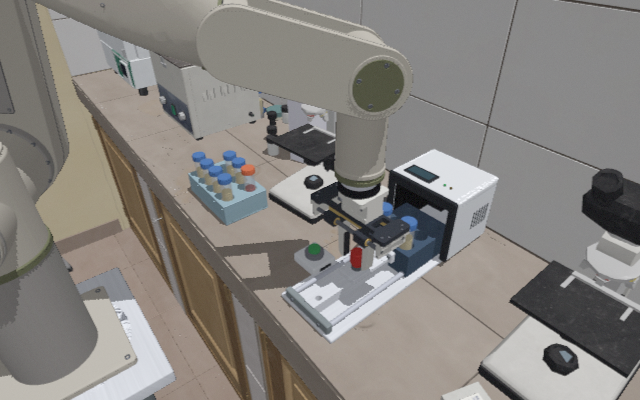

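{"fn": "play_rows", "kwargs": {
  "plan": [
    {"slide":[0,-0.13,0],"roll":0,"fingers":0.03},
    {"slide":[0,0,0],"roll":0,"fingers":-1},
    {"slide":[0,0,0],"roll":0,"fingers":-1},
    {"slide":[0,0,0],"roll":0,"fingers":-1},
    {"slide":[0,0,0],"roll":0,"fingers":-1}
  ],
  "squeeze": 35
}}

```text
t: 7.25
tool_pos: [0.5221, -0.201, 0.0645]
orientation: [-0.05, 1.57, 0.048]
force: [0.2, -3.4, 1.4]
opening: 0.0282
```

```bash
python3 - <<'E'
from h import *
st()
E
```

```text
t7.25 tcp [ 0.5221 -0.201   0.0645] xax [ 0.001 -0.001 -1.   ] yaw_y 93.58 F [ 0.2 -3.4  1.4] op 0.0282 q [-0.46  0.15  1.76 -0.    1.23 -2.09]
```

{"fn": "play_rows", "kwargs": {
  "plan": [
    {"slide":[0,-0.02,0.25],"roll":0,"fingers":-1},
    {"slide":[0,0,0.23],"roll":0,"fingers":-1},
    {"slide":[0,0,0],"roll":0,"fingers":-1}
  ]
}}

```text
t: 7.62
tool_pos: [0.5214, -0.201, 0.0785]
orientation: [-0.049, 1.571, 0.049]
force: [0.3, -3.5, -8.0]
opening: 0.0283
```

{"fn": "play_rows", "kwargs": {
  "plan": [
    {"slide":[-0.4,-0.025,0],"roll":0,"fingers":-1},
    {"slide":[-0.5,-0.03,0],"roll":0,"fingers":-1},
    {"slide":[-0.5,-0.03,0],"roll":0,"fingers":-1},
    {"slide":[0,0,0],"roll":0,"fingers":-1}
  ]
}}

```text
t: 8.12
tool_pos: [0.4779, -0.2035, 0.0778]
orientation: [-0.048, 1.573, 0.049]
force: [-2.1, -1.8, -8.8]
opening: 0.0283
```

{"fn": "play_rows", "kwargs": {
  "plan": [
    {"slide":[-0.5,-0.03,0],"roll":0,"fingers":-1},
    {"slide":[-0.5,-0.03,0],"roll":0,"fingers":-1},
    {"slide":[-0.5,-0.03,0],"roll":0,"fingers":-1},
    {"slide":[-0.4,-0.025,0],"roll":0,"fingers":-1},
    {"slide":[0,0,0],"roll":0,"fingers":-1}
  ]
}}

```text
t: 8.75
tool_pos: [0.421, -0.2067, 0.078]
orientation: [-0.048, 1.572, 0.05]
force: [-1.7, 4.5, -7.1]
opening: 0.0284
```

```bash
python3 - <<'E'
from h import *
st()
st()
E
```

```text
t8.75 tcp [ 0.421  -0.2067  0.078 ] xax [-0.002  0.001 -1.   ] yaw_y 93.54 F [-1.7  4.5 -7.1] op 0.0284 q [-0.57 -0.11  1.99 -0.    1.26 -2.2 ]
t8.75 tcp [ 0.421  -0.2067  0.078 ] xax [-0.002  0.001 -1.   ] yaw_y 93.54 F [-1.7  4.5 -7.1] op 0.0284 q [-0.57 -0.11  1.99 -0.    1.26 -2.2 ]
```

{"fn": "play_rows", "kwargs": {
  "plan": [
    {"slide":[0,0,-0.25],"roll":0,"fingers":-1},
    {"slide":[0,0,-0.23],"roll":0,"fingers":-1},
    {"slide":[0,0,0],"roll":0,"fingers":-1},
    {"slide":[0,0,0],"roll":0,"fingers":-1}
  ]
}}

```text
t: 9.25
tool_pos: [0.4234, -0.2066, 0.0645]
orientation: [-0.048, 1.57, 0.05]
force: [0.2, 5.4, -3.8]
opening: 0.0281
```

{"fn": "play_rows", "kwargs": {
  "plan": [
    {"slide":[0,0,-0.05],"roll":0,"fingers":-1},
    {"slide":[0,0,0],"roll":0,"fingers":0.03},
    {"slide":[0,0,0],"roll":0,"fingers":0.03},
    {"slide":[0,0,0],"roll":0,"fingers":0.03},
    {"slide":[0,0,1],"roll":0,"fingers":0.03},
    {"slide":[0,0,1],"roll":0,"fingers":0.03},
    {"slide":[0,0,1],"roll":0,"fingers":0.03},
    {"slide":[0,0,1],"roll":0,"fingers":0.03},
    {"slide":[0,0,1],"roll":0,"fingers":0.03},
    {"slide":[0,0,1],"roll":0,"fingers":0.03},
    {"slide":[0,0,0],"roll":0,"fingers":0.03}
  ]
}}

```text
t: 10.62
tool_pos: [0.4243, -0.2083, 0.2456]
orientation: [-0.052, 1.566, 0.046]
force: [0.1, 0.4, 0.6]
opening: 0.0476
```

```bash
python3 - <<'E'
from h import *
np.set_printoptions(suppress=True,precision=4)
st()
for c in ("wrist","scene","side"):
    C,im=snap(c,"d_"+c)
    for n,z in {"knob":.076,"loaded1":.022,"pocket1":.022}.items():
      for r in robot.mark_of(c,n)[:8]:
        if r["p"]>.3: print(c,n,"%.2f"%r["p"],np.round(r["point"],1),atz(C,r["point"],z))
E
```

```text
t10.62 tcp [ 0.4243 -0.2083  0.2456] xax [ 0.005 -0.003 -1.   ] yaw_y 93.57 F [0.1 0.4 0.6] op 0.0476 q [-0.56 -0.24  1.79 -0.    1.58 -2.2 ]
wrist knob 0.71 [327.1 184. ] [ 0.4231 -0.2042  0.076 ]
wrist loaded1 0.79 [348.  256.8] [ 0.5275 -0.17    0.022 ]
wrist loaded1 0.62 [300.6 253.7] [ 0.5271 -0.2308  0.022 ]
wrist pocket1 0.94 [300.1 258.7] [ 0.5341 -0.2312  0.022 ]
wrist pocket1 0.89 [351.  257.8] [ 0.5287 -0.1661  0.022 ]
wrist pocket1 0.84 [348.4 319. ] [ 0.6184 -0.162   0.022 ]
wrist pocket1 0.80 [298.5 317.4] [ 0.6203 -0.2295  0.022 ]
scene knob 0.63 [351.8 284.1] [ 0.428  -0.2082  0.076 ]
scene loaded1 0.66 [369.8 270.1] [ 0.5223 -0.1756  0.022 ]
scene pocket1 0.95 [392.  244.3] [ 0.6167 -0.161   0.022 ]
scene pocket1 0.91 [407.9 272.7] [ 0.5671 -0.2344  0.022 ]
scene pocket1 0.77 [395.6 281.5] [ 0.5312 -0.2308  0.022 ]
scene pocket1 0.75 [368.3 264. ] [ 0.534  -0.1625  0.022 ]
scene pocket1 0.75 [381.7 260.8] [ 0.5599 -0.1764  0.022 ]
scene pocket1 0.60 [423.  258.2] [ 0.6234 -0.2331  0.022 ]
side knob 0.68 [315.8 281.7] [ 0.4203 -0.2055  0.076 ]
side loaded1 0.63 [375.5 282.3] [ 0.5433 -0.2376  0.022 ]
side loaded1 0.31 [360.5 256.2] [ 0.5702 -0.1629  0.022 ]
side pocket1 0.97 [385.7 271.4] [ 0.5805 -0.2283  0.022 ]
side pocket1 0.95 [397.8 262. ] [ 0.6198 -0.224   0.022 ]
side pocket1 0.89 [362.6 257.4] [ 0.5712 -0.1684  0.022 ]
side pocket1 0.85 [346.7 265.1] [ 0.5296 -0.1654  0.022 ]
side pocket1 0.84 [375.7 248.9] [ 0.6116 -0.1659  0.022 ]
side pocket1 0.74 [372.3 278.8] [ 0.5448 -0.2267  0.022 ]
side pocket1 0.63 [391.5 261.4] [ 0.6107 -0.2147  0.022 ]
```

View pics/d_side.png

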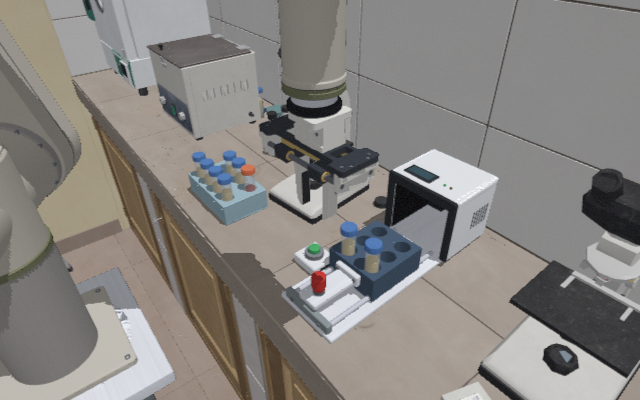

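View pics/d_wrist.png

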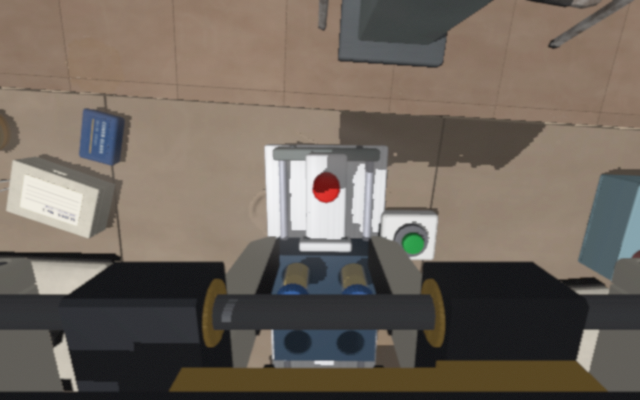

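```bash
cat >> h.py <<'E'
def red(im,roi=None):
    hsv=cv2.cvtColor(im,cv2.COLOR_RGB2HSV); m=((hsv[...,0]<6)|(hsv[...,0]>174))&(hsv[...,1]>170)&(hsv[...,2]>60)
    n,l,s,c=cv2.connectedComponentsWithStats(m.astype(np.uint8)); return [(s[i].tolist(),c[i].round(1).tolist()) for i in range(1,n) if s[i][4]>60]
E
python3 - <<'E'
from h import *
np.set_printoptions(suppress=True,precision=4)
s=robot.read_state();print(s["tool_pos"])
C=cam("wrist"); im=cv2.imread("pics/d_wrist.png")[:,:,::-1].copy()
print(red(im)); 
for z in (.092,.102): print([proj(C,[.4224,-.2069,z])])
for c in("side","scene"):
    C=cam(c); im=cv2.imread(f"pics/d_{c}.png")[:,:,::-1].copy(); print(c,red(im))
    for z in (.06,.092,.07,.102): print(z,proj(C,[.4224,-.2069,z]))
    im=cv2.imread(f"pics/a_{c}.png")[:,:,::-1].copy(); print(c,red(im))
    for z in (.06,.092): print(z,proj(C,[.5221,-.2010,z]))
im=cv2.imread("pics/d_wrist.png");cv2.imwrite("pics/d_crop.png",cv2.resize(im[140:280,240:440],None,fx=4,fy=4))
im=cv2.imread("pics/d_side.png");cv2.imwrite("pics/d_crop2.png",cv2.resize(im[210:320,280:450],None,fx=4.5,fy=4.5))
E
```

```text
[ 0.4228 -0.2071  0.2424]
[([314, 176, 25, 26, 518], [325.8, 188.1])]
[array([322.714 , 189.2103])]
[array([322.7063, 191.4667])]
side [([312, 271, 14, 22, 254], [318.5, 281.3])]
0.06 [317.3232 287.7412]
0.092 [317.0466 275.4032]
0.07 [317.2382 283.9487]
0.102 [316.9574 271.4243]
side [([351, 248, 13, 20, 217], [356.9, 257.1])]
0.06 [355.9685 262.7603]
0.092 [356.5851 250.6317]
scene [([343, 275, 16, 23, 303], [350.0, 285.5])]
0.06 [348.8753 292.1439]
0.092 [349.2366 278.6103]
0.07 [348.9862 287.9922]
0.102 [349.3536 274.2289]
scene [([376, 245, 15, 22, 261], [382.5, 255.6])]
0.06 [381.3724 261.6489]
0.092 [382.5064 248.559 ]
```

View pics/d_crop2.png

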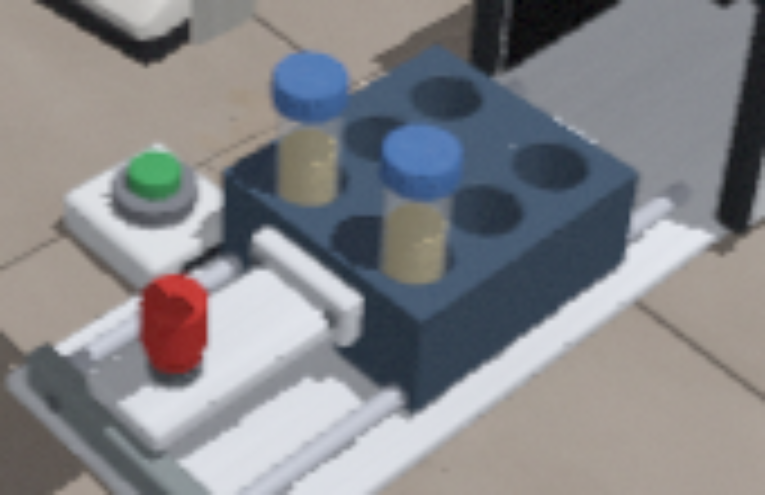

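{"fn": "play_rows", "kwargs": {
  "plan": [
    {"slide":[0,0.97,0.05],"roll":-0.9,"fingers":0.03},
    {"slide":[0,0.97,0.05],"roll":-0.9,"fingers":0.03},
    {"slide":[0,0.97,0.05],"roll":-0.9,"fingers":0.03},
    {"slide":[0,0.97,0.05],"roll":-0.9,"fingers":0.03},
    {"slide":[0,0.97,0],"roll":-0.9,"fingers":0.03},
    {"slide":[0,0.97,0],"roll":-0.9,"fingers":0.03},
    {"slide":[0,0.97,0],"roll":-0.9,"fingers":0.03},
    {"slide":[0,0.97,0],"roll":-0.9,"fingers":0.03},
    {"slide":[0,0.97,0],"roll":-0.9,"fingers":0.03},
    {"slide":[0,0.97,0],"roll":-0.9,"fingers":0.03},
    {"slide":[0,0.97,0],"roll":-0.9,"fingers":0.03},
    {"slide":[0,0.97,0],"roll":-0.9,"fingers":0.03},
    {"slide":[0,0.97,0],"roll":-0.9,"fingers":0.03},
    {"slide":[0,0,0],"roll":0,"fingers":0.03}
  ]
}}

```text
t: 12.98
tool_pos: [0.4226, 0.1725, 0.2486]
orientation: [1.208, 1.21, -1.208]
force: [-0.6, -0.7, -0.3]
opening: 0.0481
```

```bash
python3 - <<'E'
from h import *
np.set_printoptions(suppress=True,precision=4)
st()
C,im=snap("wrist","e_wrist")
for n,z in {"spare1":.008,"tube_rack":0}.items():
  for r in robot.mark_of("wrist",n)[:8]:
    if r["p"]>.2: print(n,"%.2f"%r["p"],np.round(r["point"],1),atz(C,r["point"],z))
def blue(im):
    hsv=cv2.cvtColor(im,cv2.COLOR_RGB2HSV); m=(hsv[...,0]>105)&(hsv[...,0]<120)&(hsv[...,1]>130)&(hsv[...,2]>70)
    n,l,s,c=cv2.connectedComponentsWithStats(m.astype(np.uint8)); return [(s[i].tolist(),c[i].round(1).tolist()) for i in range(1,n) if s[i][4]>60]
for b in blue(im): print(b,atz(C,b[1],.112))
E
```

```text
t12.97 tcp [0.4226 0.1725 0.2486] xax [-0.  0. -1.] yaw_y 0.11 F [-0.6 -0.7 -0.3] op 0.0481 q [ 0.27 -0.28  1.82  0.    1.6   0.27]
spare1 0.93 [331.9 101.2] [0.4333 0.2609 0.008 ]
spare1 0.83 [331.2 139.6] [0.4329 0.2163 0.008 ]
spare1 0.82 [380.9 100.5] [0.4911 0.2619 0.008 ]
spare1 0.78 [380.6 136.7] [0.4928 0.2199 0.008 ]
spare1 0.58 [326.7 176.4] [0.4277 0.171  0.008 ]
spare1 0.58 [326.4  57.8] [0.4266 0.3084 0.008 ]
tube_rack 0.93 [355.  118.1] [0.4619 0.2416 0.    ]
([310, 17, 39, 44, 1323], [329.1, 38.0]) [0.4279 0.3074 0.112 ]
([384, 75, 39, 39, 1164], [402.9, 94.2]) [0.4928 0.2627 0.112 ]
([313, 77, 36, 38, 1064], [330.2, 95.3]) [0.4292 0.2616 0.112 ]
([385, 130, 35, 35, 968], [401.4, 147.2]) [0.4944 0.2168 0.112 ]
([318, 135, 29, 14, 217], [333.0, 141.2]) [0.4321 0.222  0.112 ]
([315, 181, 33, 34, 899], [331.3, 197.6]) [0.431  0.1694 0.112 ]
```

View pics/e_wrist.png

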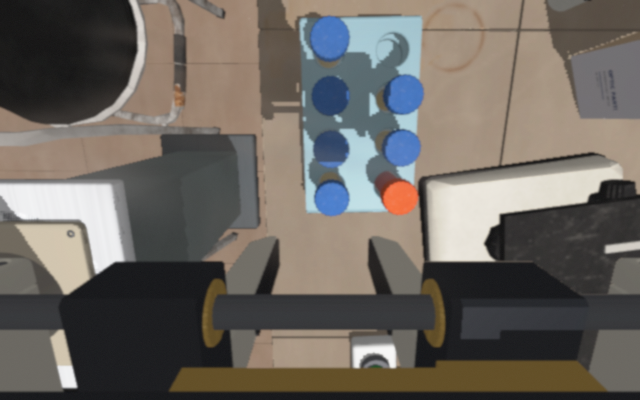

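{"fn": "play_rows", "kwargs": {
  "plan": [
    {"slide":[0.18,-0.13,-1],"roll":0.19,"fingers":0.03},
    {"slide":[0,0,-1],"roll":0,"fingers":0.03},
    {"slide":[0,0,-1],"roll":0,"fingers":0.03},
    {"slide":[0,0,-0.95],"roll":0,"fingers":0.03},
    {"slide":[0,0,0],"roll":0,"fingers":0.03}
  ]
}}

```text
t: 13.75
tool_pos: [0.4265, 0.1657, 0.1279]
orientation: [1.187, 1.224, -1.194]
force: [-0.1, 0.1, -0.7]
opening: 0.0481
```

```bash
python3 - <<'E'
from h import *
np.set_printoptions(suppress=True,precision=4)
st()
C,im=snap("wrist","f_wrist")
cv2.imwrite("pics/f_crop.png",cv2.resize(im[140:300,220:420,::-1],None,fx=3.5,fy=3.5))
print(proj(C,[.428,.1685,.116]))
E
```

```text
t13.75 tcp [0.4265 0.1657 0.1279] xax [-0.005 -0.001 -1.   ] yaw_y 1.49 F [-0.1  0.1 -0.7] op 0.0481 q [ 0.26 -0.2   1.98 -0.    1.37  0.23]
[324.6296 239.3291]
```

View pics/f_crop.png

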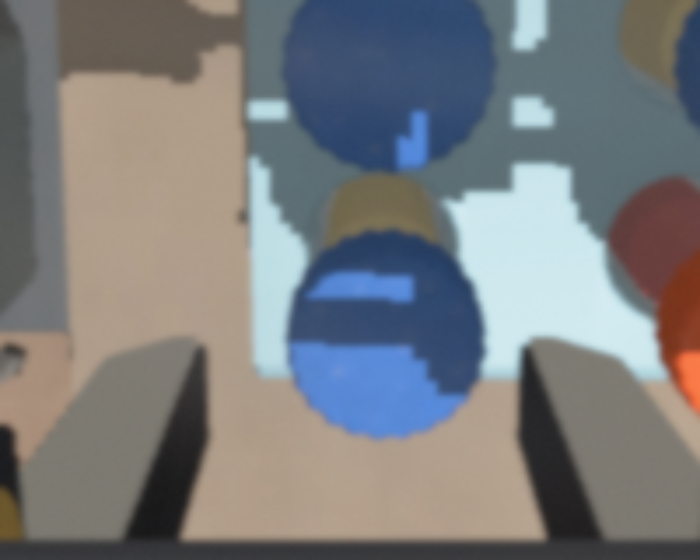

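{"fn": "play_rows", "kwargs": {
  "plan": [
    {"slide":[0.13,0.13,0],"roll":0,"fingers":0.03},
    {"slide":[0,0,-0.7],"roll":0,"fingers":0.03},
    {"slide":[0,0,-0.7],"roll":0,"fingers":0.03},
    {"slide":[0,0,-0.67],"roll":0,"fingers":0.03},
    {"slide":[0,0,0],"roll":0,"fingers":0.03},
    {"slide":[0,0,0],"roll":0,"fingers":-1},
    {"slide":[0,0,0],"roll":0,"fingers":-1},
    {"slide":[0,0,0],"roll":0,"fingers":-1},
    {"slide":[0,0,0],"roll":0,"fingers":-1}
  ],
  "squeeze": 20
}}

```text
t: 14.92
tool_pos: [0.4333, 0.1715, 0.0695]
orientation: [1.191, 1.22, -1.188]
force: [-1.0, -0.5, 5.7]
opening: 0.0334
```

```bash
python3 - <<'E'
from h import *
st()
C,im=snap("wrist","g_wrist")
st()
E
```

```text
t14.93 tcp [0.4333 0.1715 0.0695] xax [ 0.002  0.001 -1.   ] yaw_y 1.50 F [-1.  -0.5  5.7] op 0.0334 q [ 0.27 -0.11  2.01  0.    1.24  0.24]
t14.97 tcp [0.4333 0.1715 0.0695] xax [ 0.002  0.001 -1.   ] yaw_y 1.50 F [-0.9  0.1  6.8] op 0.0333 q [ 0.27 -0.11  2.01  0.    1.24  0.24]
```

View pics/g_wrist.png

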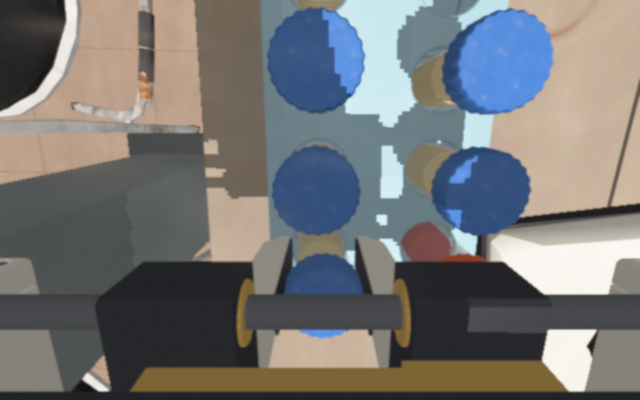

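{"fn": "play_rows", "kwargs": {
  "plan": [
    {"slide":[0,0,0],"roll":0,"fingers":0.03},
    {"slide":[0,0,0],"roll":0,"fingers":0.03},
    {"slide":[0,0,0.65],"roll":0,"fingers":0.03},
    {"slide":[0,0,0],"roll":0,"fingers":-1},
    {"slide":[0,0,0],"roll":0,"fingers":-1},
    {"slide":[0,0,0],"roll":0,"fingers":-1},
    {"slide":[0,0,0],"roll":0,"fingers":-1}
  ],
  "squeeze": 40
}}

```text
t: 15.85
tool_pos: [0.432, 0.171, 0.0871]
orientation: [1.19, 1.222, -1.19]
force: [0.5, -0.3, 1.0]
opening: 0.0331
```

```bash
python3 - <<'E'
from h import *
st()
C,im=snap("wrist","g_wrist2");snap("side","g_side2")
st()
E
```

```text
t15.85 tcp [0.432  0.171  0.0871] xax [-0. -0. -1.] yaw_y 1.50 F [ 0.5 -0.3  1. ] op 0.0331 q [ 0.27 -0.14  2.   -0.    1.28  0.24]
t15.95 tcp [0.4319 0.171  0.0871] xax [-0.001 -0.    -1.   ] yaw_y 1.50 F [0.9 0.3 1. ] op 0.0330 q [ 0.27 -0.14  2.   -0.    1.28  0.24]
```

View pics/g_wrist2.png

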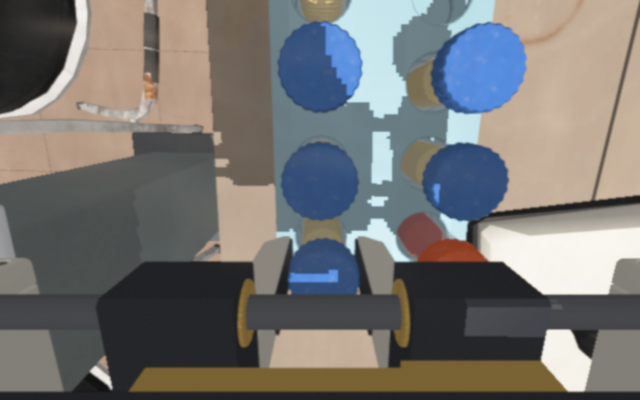

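View pics/g_side2.png

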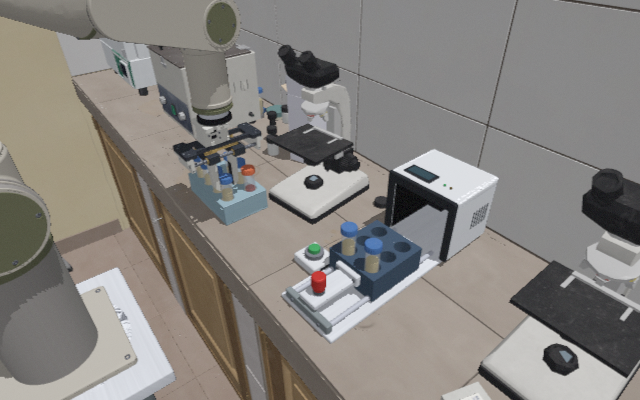

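{"fn": "play_rows", "kwargs": {
  "plan": [
    {"slide":[0,0,0.5],"roll":0,"fingers":-1},
    {"slide":[0,0,0.9],"roll":0,"fingers":-1},
    {"slide":[0,0,0.9],"roll":0,"fingers":-1},
    {"slide":[0,0,0.9],"roll":0,"fingers":-1},
    {"slide":[0,0,0.9],"roll":0,"fingers":-1},
    {"slide":[0,0,0.9],"roll":0,"fingers":-1},
    {"slide":[0,0,0],"roll":0,"fingers":-1}
  ]
}}

```text
t: 16.82
tool_pos: [0.4335, 0.1715, 0.2408]
orientation: [1.193, 1.219, -1.186]
force: [0.7, -0.5, 0.0]
opening: 0.0329
```

```bash
python3 - <<'E'
from h import *
np.set_printoptions(suppress=True,precision=4)
st()
C=cam("side")
for n,(u,v) in {"FL":(445,97),"FR":(550,165),"MR":(487,208),"ML":(380,135),"c_back":(435,48),"c_right":(635,175),"c_front":(425,320),"c_left":(228,172)}.items():
    print(n,atz(C,(280+(u+.5)/4.5-.5,210+(v+.5)/4.5-.5),.07))
im=cv2.imread("pics/d_scene.png");cv2.imwrite("pics/d_crop3.png",cv2.resize(im[220:320,330:460],None,fx=6,fy=6,interpolation=cv2.INTER_CUBIC))
E
```

```text
t16.82 tcp [0.4335 0.1715 0.2408] xax [ 0.005  0.001 -1.   ] yaw_y 1.51 F [ 0.7 -0.5  0. ] op 0.0329 q [ 0.27 -0.25  1.82  0.    1.57  0.24]
FL [ 0.6154 -0.166   0.07  ]
FR [ 0.6192 -0.2296  0.07  ]
MR [ 0.5771 -0.2324  0.07  ]
ML [ 0.5731 -0.1674  0.07  ]
c_back [ 0.6374 -0.136   0.07  ]
c_right [ 0.644  -0.2574  0.07  ]
c_front [ 0.5099 -0.2647  0.07  ]
c_left [ 0.5026 -0.1444  0.07  ]
```

View pics/d_crop3.png

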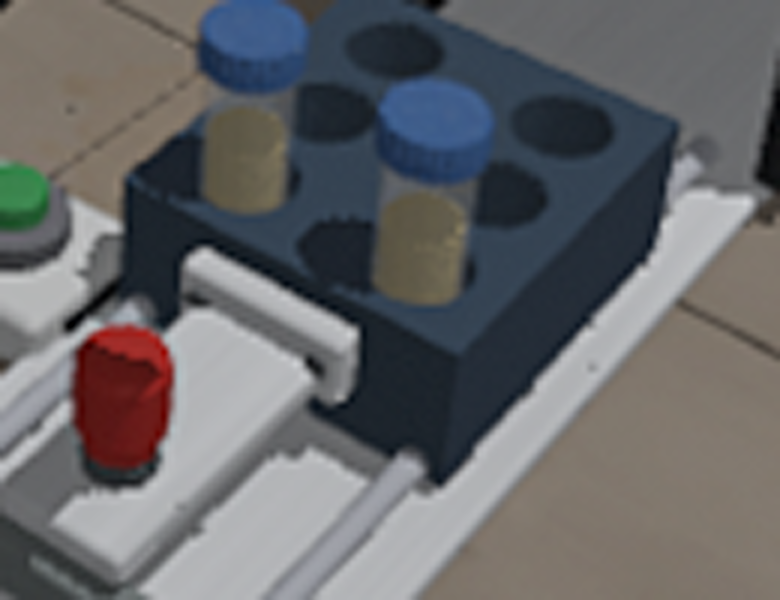

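```bash
python3 - <<'E'
from h import *
np.set_printoptions(suppress=True,precision=4)
C=cam("scene")
f=lambda u,v:atz(C,(330+(u+.5)/6-.5,220+(v+.5)/6-.5),.07)
for n,p in {"FL":(395,50),"FR":(562,127),"L":(128,178),"R":(680,125)}.items(): print(n,f(*p))
print((f(128,178)+f(680,125))/2)
# knob by the same two cams (known height centroid .076)
for c in ("scene","side"):
    C=cam(c); im=cv2.imread(f"pics/d_{c}.png")[:,:,::-1].copy(); b=red(im)[0][0]; print(c,atz(C,(b[0]+b[2]/2-.5,b[1]+b[3]/2-.5),.076))
E
```

```text
FL [ 0.6145 -0.1665  0.07  ]
FR [ 0.6173 -0.2307  0.07  ]
L [ 0.5012 -0.1434  0.07  ]
R [ 0.6443 -0.2583  0.07  ]
[ 0.5727 -0.2008  0.07  ]
scene [ 0.4231 -0.2095  0.076 ]
side [ 0.4245 -0.2081  0.076 ]
```

{"fn": "play_rows", "kwargs": {
  "plan": [
    {"slide":[0,-0.93,0],"roll":0.96,"fingers":-1},
    {"slide":[0,-0.93,0],"roll":0.96,"fingers":-1},
    {"slide":[0,-0.93,0],"roll":0.96,"fingers":-1},
    {"slide":[0,-0.93,0],"roll":0.96,"fingers":-1},
    {"slide":[0,-0.93,0],"roll":0.96,"fingers":-1},
    {"slide":[0,-0.93,0],"roll":0.96,"fingers":-1},
    {"slide":[0,-0.93,0],"roll":0.96,"fingers":-1},
    {"slide":[0,-0.93,0],"roll":0.96,"fingers":-1},
    {"slide":[0.5,-0.93,0],"roll":0.96,"fingers":-1},
    {"slide":[0.5,-0.93,0],"roll":0.96,"fingers":-1},
    {"slide":[0.5,-0.93,0],"roll":0.96,"fingers":-1},
    {"slide":[0.5,-0.95,0],"roll":0.96,"fingers":-1},
    {"slide":[1,0,0],"roll":0,"fingers":-1},
    {"slide":[1,0,0],"roll":0,"fingers":-1},
    {"slide":[1,0,0],"roll":0,"fingers":-1},
    {"slide":[0.8,0,0],"roll":0,"fingers":-1},
    {"slide":[0.33,0,0],"roll":0,"fingers":-1},
    {"slide":[0,0,0],"roll":0,"fingers":-1}
  ]
}}

```text
t: 19.08
tool_pos: [0.6157, -0.1641, 0.2366]
orientation: [-0.05, 1.572, 0.051]
force: [-0.6, -0.5, -1.1]
opening: 0.0333
```

```bash
python3 - <<'E'
from h import *
np.set_printoptions(suppress=True,precision=4)
st()
for c in("wrist","side","scene"): snap(c,"i_"+c)
st()
C=cam("side");im=cv2.imread("pics/i_side.png");cv2.imwrite("pics/i_crop.png",cv2.resize(im[130:300,300:450],None,fx=3.5,fy=3.5))
E
```

```text
t19.07 tcp [ 0.6157 -0.1641  0.2366] xax [-0.002  0.    -1.   ] yaw_y 93.68 F [-0.6 -0.5 -1.1] op 0.0333 q [-0.34  0.23  1.35 -0.    1.57 -1.98]
t19.23 tcp [ 0.6153 -0.1644  0.2375] xax [-0. -0. -1.] yaw_y 93.65 F [-0.3 -0.1 -0.3] op 0.0330 q [-0.34  0.22  1.35 -0.    1.57 -1.98]
```

View pics/i_wrist.png

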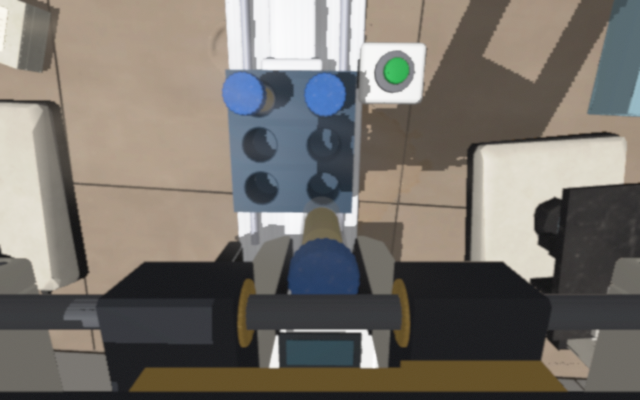

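View pics/i_side.png

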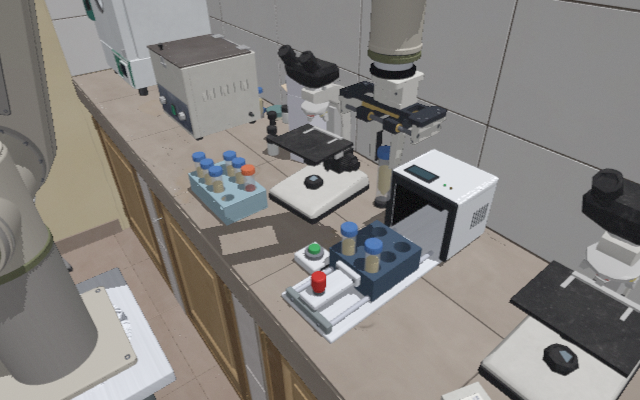

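```bash
python3 - <<'E'
from h import *
np.set_printoptions(suppress=True,precision=4)
C=cam("wrist"); im=cv2.imread("pics/i_wrist.png")
cv2.imwrite("pics/i_crop.png",cv2.resize(im[50:310,210:390],None,fx=3,fy=3))
for n,p in {"FL":(323.5,187.5),"ML":(324,143.5),"FR":(262,187.5),"MR":(261,144)}.items(): print(n,atz(C,p,.07))
s=robot.read_state(); T=np.array(s["tool_pos"])
for zo in (-.004,-.002,0):
    # tool z axis ~ +x
    print(zo,"bottom",proj(C,T+[zo,0,-.079]),"cap top",proj(C,T+[zo,0,.029]))
E
```

```text
FL [ 0.6169 -0.1633  0.07  ]
ML [ 0.572  -0.1657  0.07  ]
FR [ 0.621  -0.2268  0.07  ]
MR [ 0.5765 -0.2286  0.07  ]
-0.004 bottom [322.6689 204.5233] cap top [322.4055 266.1154]
-0.002 bottom [322.5041 207.0138] cap top [322.1278 270.1165]
0 bottom [322.34   209.4943] cap top [321.852  274.0905]
```

View pics/i_crop.png

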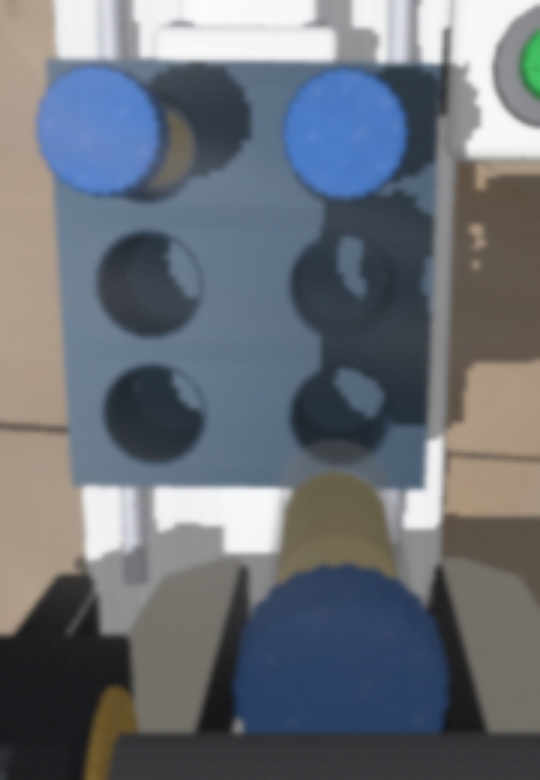

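{"fn": "play_rows", "kwargs": {
  "plan": [
    {"slide":[0,0,-0.8],"roll":0,"fingers":-1},
    {"slide":[0,0,-0.8],"roll":0,"fingers":-1},
    {"slide":[0,0,-0.7],"roll":0,"fingers":-1},
    {"slide":[0,0,0],"roll":0,"fingers":-1}
  ]
}}

```text
t: 19.73
tool_pos: [0.6144, -0.1639, 0.1663]
orientation: [-0.049, 1.574, 0.051]
force: [0.4, 0.1, -0.7]
opening: 0.0328
```

```bash
python3 - <<'E'
from h import *
np.set_printoptions(suppress=True,precision=4)
st()
C,im=snap("wrist","j_wrist");C2,im2=snap("side","j_side");C3,im3=snap("scene","j_scene")
out=np.hstack([cv2.resize(a[:,:,::-1],(390,540),interpolation=cv2.INTER_CUBIC) for a in (im[130:310,260:390],im2[150:280,340:434])])
cv2.imwrite("pics/j_crop.png",out)
E
```

```text
t19.73 tcp [ 0.6144 -0.1639  0.1663] xax [-0.004  0.001 -1.   ] yaw_y 93.65 F [ 0.4  0.1 -0.7] op 0.0328 q [-0.34  0.26  1.44 -0.    1.45 -1.98]
```

View pics/j_crop.png

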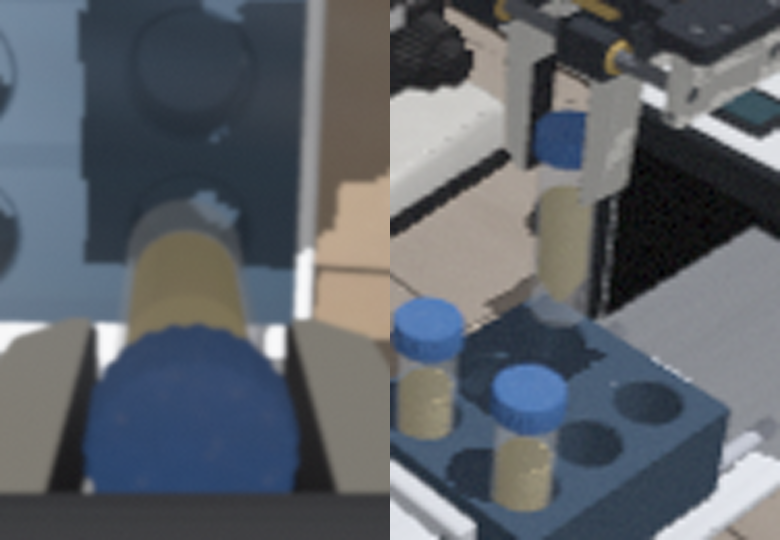

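{"fn": "play_rows", "kwargs": {
  "plan": [
    {"slide":[-0.05,0.03,0],"roll":0,"fingers":-1},
    {"slide":[0,0,-0.4],"roll":0,"fingers":-1},
    {"slide":[0,0,-0.4],"roll":0,"fingers":-1},
    {"slide":[0,0,-0.4],"roll":0,"fingers":-1},
    {"slide":[0,0,0],"roll":0,"fingers":-1}
  ]
}}

```text
t: 20.5
tool_pos: [0.6133, -0.163, 0.1302]
orientation: [-0.049, 1.574, 0.051]
force: [0.2, 0.4, -0.3]
opening: 0.0331
```

```bash
python3 - <<'E'
from h import *
st()
C,im=snap("wrist","k_wrist");C2,im2=snap("side","k_side");st()
out=np.hstack([cv2.resize(a[:,:,::-1],(390,540),interpolation=cv2.INTER_CUBIC) for a in (im[130:310,260:390],im2[150:280,340:434])])
cv2.imwrite("pics/k_crop.png",out)
E
```

```text
t20.50 tcp [ 0.6133 -0.163   0.1302] xax [-0.003  0.001 -1.   ] yaw_y 93.66 F [ 0.2  0.4 -0.3] op 0.0331 q [-0.34  0.28  1.48 -0.    1.38 -1.98]
t20.60 tcp [ 0.6144 -0.1633  0.1322] xax [-0.001  0.    -1.   ] yaw_y 93.67 F [-0.2 -0.5  0.1] op 0.0329 q [-0.34  0.28  1.48 -0.    1.38 -1.98]
```

View pics/k_crop.png

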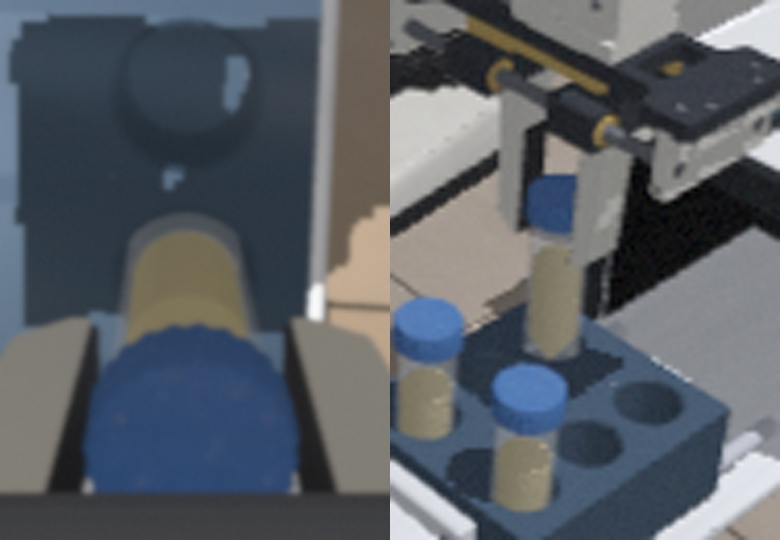

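{"fn": "play_rows", "kwargs": {
  "plan": [
    {"slide":[0,0,-0.4],"roll":0,"fingers":-1},
    {"slide":[0,0,-0.4],"roll":0,"fingers":-1},
    {"slide":[0,0,-0.2],"roll":0,"fingers":-1},
    {"slide":[0,0,0],"roll":0,"fingers":-1}
  ]
}}

```text
t: 21.1
tool_pos: [0.6144, -0.1634, 0.102]
orientation: [-0.05, 1.571, 0.05]
force: [0.7, 0.1, -1.3]
opening: 0.0331
```

{"fn": "play_rows", "kwargs": {
  "plan": [
    {"slide":[0,0,-0.05],"roll":0,"fingers":-1},
    {"slide":[0,0,0],"roll":0,"fingers":0.03},
    {"slide":[0,0,0],"roll":0,"fingers":0.03},
    {"slide":[0,0,0.5],"roll":0,"fingers":0.03},
    {"slide":[0,0,1],"roll":0,"fingers":0.03},
    {"slide":[0,0,1],"roll":0,"fingers":0.03},
    {"slide":[0,0,1],"roll":0,"fingers":0.03},
    {"slide":[0,0,1],"roll":0,"fingers":0.03},
    {"slide":[0,0,0],"roll":0,"fingers":0.03}
  ]
}}

```text
t: 22.22
tool_pos: [0.6164, -0.164, 0.2409]
orientation: [-0.052, 1.564, 0.048]
force: [0.6, 0.5, -0.4]
opening: 0.0478
```

```bash
python3 - <<'E'
from h import *
st()
C,im=snap("wrist","l_wrist");C2,im2=snap("side","l_side");st()
out=np.hstack([cv2.resize(a[:,:,::-1],(390,540),interpolation=cv2.INTER_CUBIC) for a in (im[130:310,260:390],im2[150:280,340:434])])
cv2.imwrite("pics/l_crop.png",out)
E
```

```text
t22.23 tcp [ 0.6164 -0.164   0.2409] xax [ 0.007 -0.002 -1.   ] yaw_y 93.67 F [ 0.6  0.5 -0.4] op 0.0478 q [-0.34  0.22  1.35 -0.    1.57 -1.98]
t22.32 tcp [ 0.6147 -0.1634  0.2365] xax [ 0.001 -0.    -1.   ] yaw_y 93.66 F [-0.   0.8 -0.9] op 0.0477 q [-0.34  0.22  1.36 -0.    1.56 -1.98]
```

View pics/l_crop.png

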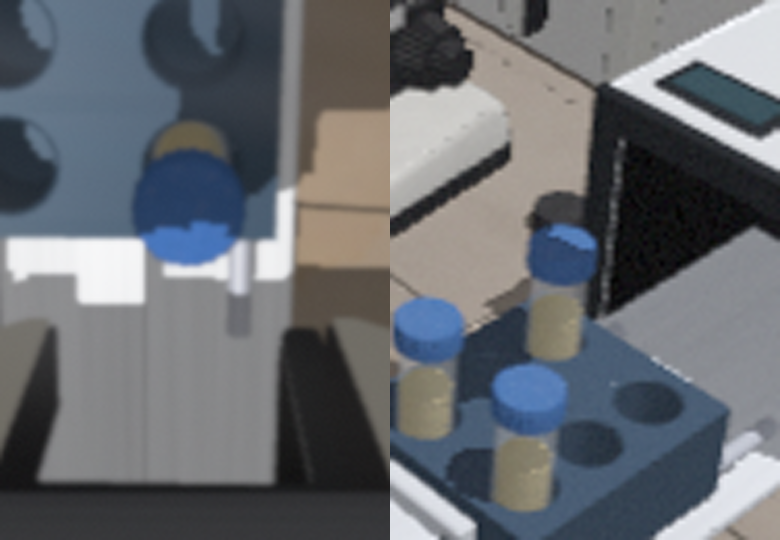

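{"fn": "play_rows", "kwargs": {
  "plan": [
    {"slide":[-1,0,0],"roll":0,"fingers":0.03},
    {"slide":[-1,0,0],"roll":0,"fingers":0.03},
    {"slide":[-1,0,0],"roll":0,"fingers":0.03},
    {"slide":[-1,0,0],"roll":0,"fingers":0.03},
    {"slide":[-0.55,0.972,0],"roll":-0.887,"fingers":0.03},
    {"slide":[-0.55,0.972,0],"roll":-0.887,"fingers":0.03},
    {"slide":[-0.55,0.972,0],"roll":-0.887,"fingers":0.03},
    {"slide":[-0.5,0.972,0],"roll":-0.887,"fingers":0.03},
    {"slide":[0,0.972,0],"roll":-0.887,"fingers":0.03},
    {"slide":[0,0.972,0],"roll":-0.887,"fingers":0.03},
    {"slide":[0,0.972,0],"roll":-0.887,"fingers":0.03},
    {"slide":[0,0.972,0],"roll":-0.887,"fingers":0.03},
    {"slide":[0,0.972,0],"roll":-0.887,"fingers":0.03},
    {"slide":[0,0.972,0],"roll":-0.887,"fingers":0.03},
    {"slide":[0,0.972,0],"roll":-0.887,"fingers":0.03},
    {"slide":[0,0.972,0],"roll":-0.887,"fingers":0.03},
    {"slide":[0,0.972,0],"roll":-0.887,"fingers":0.03},
    {"slide":[0,0,0],"roll":0,"fingers":0.03}
  ]
}}

```text
t: 24.58
tool_pos: [0.4289, 0.2167, 0.2343]
orientation: [1.187, 1.223, -1.192]
force: [-0.1, -0.4, -0.2]
opening: 0.0481
```

```bash
python3 - <<'E'
from h import *
np.set_printoptions(suppress=True,precision=4)
st()
C,im=snap("wrist","m_wrist");st()
for r in robot.mark_of("wrist","spare1")[:8]:
    if r["p"]>.2: print("%.2f"%r["p"],np.round(r["point"],1),atz(C,r["point"],.008))
cv2.imwrite("pics/m_crop.png",cv2.resize(im[:,200:460,::-1],None,fx=1.5,fy=1.5))
E
```

```text
t24.57 tcp [0.4289 0.2167 0.2343] xax [-0.003 -0.001 -1.   ] yaw_y 1.54 F [-0.1 -0.4 -0.2] op 0.0481 q [ 0.36 -0.2   1.78  0.    1.56  0.33]
t24.62 tcp [0.4292 0.2157 0.2345] xax [-0.003 -0.001 -1.   ] yaw_y 1.62 F [-0.7 -0.4 -0.5] op 0.0480 q [ 0.36 -0.2   1.78 -0.    1.56  0.33]
0.71 [324.6 139.7] [0.4294 0.2612 0.008 ]
0.71 [322.4 100. ] [0.4257 0.3056 0.008 ]
0.64 [323.7 179.5] [0.4297 0.2138 0.008 ]
0.63 [375.9 176.2] [0.4925 0.2196 0.008 ]
0.59 [376.6 140.3] [0.4904 0.2622 0.008 ]
```

View pics/m_crop.png

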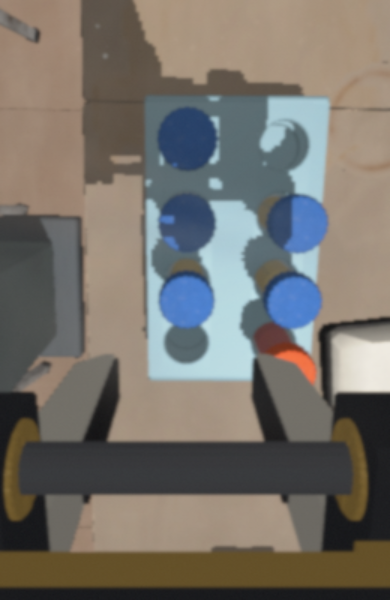

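{"fn": "play_rows", "kwargs": {
  "plan": [
    {"slide":[0.03,0.03,-1],"roll":0,"fingers":0.03},
    {"slide":[0,0,-1],"roll":0,"fingers":0.03},
    {"slide":[0,0,-1],"roll":0,"fingers":0.03},
    {"slide":[0,0,-0.5],"roll":0,"fingers":0.03},
    {"slide":[0,0,0],"roll":0,"fingers":0.03}
  ]
}}

```text
t: 25.3
tool_pos: [0.4302, 0.2157, 0.13]
orientation: [1.189, 1.222, -1.193]
force: [0.1, 0.7, 0.7]
opening: 0.0479
```

```bash
cat >> h.py <<'E'
def capview(name):
    st(); C,im=snap("wrist",name); s=robot.read_state(); T=s["tool_pos"]; R=Ro.from_rotvec(s["orientation"]).as_matrix()
    hsv=cv2.cvtColor(im,cv2.COLOR_RGB2HSV); m=((hsv[...,0]>105)&(hsv[...,0]<120)&(hsv[...,1]>130)&(hsv[...,2]>50)).astype(np.uint8)
    m=cv2.morphologyEx(m,cv2.MORPH_CLOSE,np.ones((3,3),np.uint8))
    n,l,ss,c=cv2.connectedComponentsWithStats(m)
    for i in range(1,n):
        if ss[i][4]>500 and 270<c[i][0]<380:
            b=ss[i]; cen=(b[0]+(b[2]-1)/2,b[1]+(b[3]-1)/2); P=atz(C,cen,.116)
            d=R.T@(P-T); print("bbox",b[:4],"cen",cen,"world",P.round(4),"rel world",(P-T).round(4),"tool y,z",d[1:].round(4))
    cv2.imwrite(f"pics/{name}_c.png",cv2.resize(im[140:300,220:420,::-1],None,fx=3,fy=3))
E
python3 -c "
from h import *
capview('n_wrist')"
```

```text
t25.30 tcp [0.4302 0.2157 0.13  ] xax [-0.002 -0.001 -1.   ] yaw_y 1.41 F [0.1 0.7 0.7] op 0.0479 q [ 0.36 -0.13  1.91 -0.    1.36  0.33]
bbox [291  42  63  68] cen (np.float64(322.0), np.float64(75.5)) world [0.4281 0.3074 0.116 ] rel world [-0.003   0.0913 -0.0153] tool y,z [-0.0007 -0.0913]
bbox [294 166  55  28] cen (np.float64(321.0), np.float64(179.5)) world [0.4288 0.2531 0.116 ] rel world [-0.0022  0.0369 -0.0153] tool y,z [-0.0013 -0.037 ]
bbox [295 212  54  57] cen (np.float64(321.5), np.float64(240.0)) world [0.43   0.2172 0.116 ] rel world [-0.0011  0.001  -0.0153] tool y,z [-0.001 -0.001]
```

View pics/n_wrist_c.png

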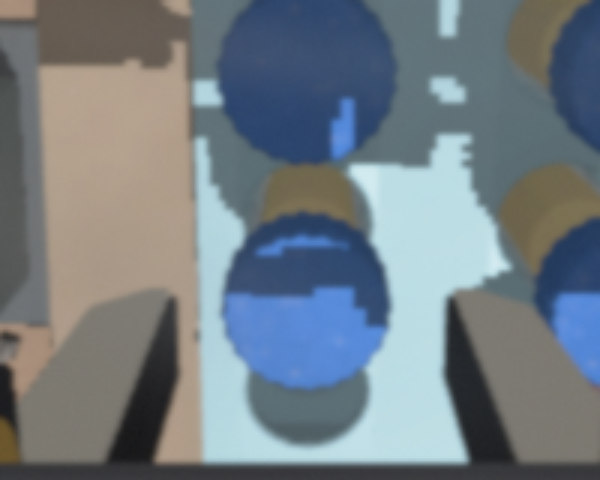

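{"fn": "play_rows", "kwargs": {
  "plan": [
    {"slide":[-0.04,0.06,0],"roll":0,"fingers":0.03},
    {"slide":[0,0,-0.7],"roll":0,"fingers":0.03},
    {"slide":[0,0,-0.7],"roll":0,"fingers":0.03},
    {"slide":[0,0,0],"roll":0,"fingers":0.03},
    {"slide":[0,0,0],"roll":0,"fingers":-1},
    {"slide":[0,0,0],"roll":0,"fingers":-1},
    {"slide":[0,0,0],"roll":0,"fingers":-1},
    {"slide":[0,0,0],"roll":0,"fingers":-1}
  ]
}}

```text
t: 26.35
tool_pos: [0.4307, 0.2188, 0.0904]
orientation: [1.193, 1.22, -1.189]
force: [-1.8, 0.6, 7.4]
opening: 0.0331
```

```bash
python3 -c "
from h import *
capview('o_wrist')"
```

```text
t26.35 tcp [0.4307 0.2188 0.0904] xax [ 0.002  0.001 -1.   ] yaw_y 1.42 F [-1.8  0.6  7.4] op 0.0331 q [ 0.36 -0.09  1.95  0.    1.28  0.34]
bbox [281  29  80  87] cen (np.float64(320.5), np.float64(72.0)) world [0.4281 0.3075 0.116 ] rel world [-0.0026  0.0887  0.0256] tool y,z [-0.0003 -0.0887]
bbox [284 163  73  58] cen (np.float64(320.0), np.float64(191.5)) world [0.4291 0.2583 0.116 ] rel world [-0.0017  0.0395  0.0256] tool y,z [-0.0006 -0.0396]
bbox [289 241  70  54] cen (np.float64(323.5), np.float64(267.5)) world [0.4315 0.2219 0.116 ] rel world [0.0008 0.0031 0.0256] tool y,z [ 0.0009 -0.0031]
```

{"fn": "play_rows", "kwargs": {
  "plan": [
    {"slide":[0,0,0.5],"roll":0,"fingers":-1},
    {"slide":[0,0,0.9],"roll":0,"fingers":-1},
    {"slide":[0,0,0.9],"roll":0,"fingers":-1},
    {"slide":[0,0,0.9],"roll":0,"fingers":-1},
    {"slide":[0,0,0.9],"roll":0,"fingers":-1},
    {"slide":[0,0,0.9],"roll":0,"fingers":-1},
    {"slide":[0,-0.93,0],"roll":0,"fingers":-1},
    {"slide":[0,-0.93,0],"roll":0.96,"fingers":-1},
    {"slide":[0,-0.93,0],"roll":0.96,"fingers":-1},
    {"slide":[0,-0.93,0],"roll":0.96,"fingers":-1},
    {"slide":[0,-0.93,0],"roll":0.96,"fingers":-1},
    {"slide":[0,-0.93,0],"roll":0.96,"fingers":-1},
    {"slide":[0,-0.93,0],"roll":0.96,"fingers":-1},
    {"slide":[0,-0.93,0],"roll":0.96,"fingers":-1},
    {"slide":[0,-0.93,0],"roll":0.96,"fingers":-1},
    {"slide":[0,-0.93,0],"roll":0.96,"fingers":-1}
  ]
}}

```text
t: 28.4
tool_pos: [0.4296, -0.0615, 0.24]
orientation: [0.263, 1.554, -0.263]
force: [0.8, 0.4, 0.6]
opening: 0.0332
```

{"fn": "play_rows", "kwargs": {
  "plan": [
    {"slide":[0.25,-0.93,0],"roll":0.96,"fingers":-1},
    {"slide":[0.5,-0.93,0],"roll":0.96,"fingers":-1},
    {"slide":[0.5,-0.93,0],"roll":0.97,"fingers":-1},
    {"slide":[1,-0.93,0],"roll":0,"fingers":-1},
    {"slide":[1,-0.93,0],"roll":0,"fingers":-1},
    {"slide":[1,-0.93,0],"roll":0,"fingers":-1},
    {"slide":[1,0,0],"roll":0,"fingers":-1},
    {"slide":[1,0,0],"roll":0,"fingers":-1},
    {"slide":[0,0,0],"roll":0,"fingers":-1}
  ]
}}

```text
t: 29.52
tool_pos: [0.6182, -0.2277, 0.2388]
orientation: [-0.05, 1.571, 0.051]
force: [-0.7, 1.2, 0.1]
opening: 0.0331
```

```bash
cat >> h.py <<'E'
def place(name,x0=230,y0=60,w=180,hh=250,f=2.4):
    st(); C,im=snap("wrist",name); C2,im2=snap("side"); st()
    a=cv2.resize(im[y0:y0+hh,x0:x0+w,::-1],None,fx=f,fy=f,interpolation=cv2.INTER_CUBIC)
    b=cv2.resize(im2[140:290,330:444,::-1],None,fx=3,fy=3,interpolation=cv2.INTER_CUBIC)
    H=600; out=np.zeros((H,a.shape[1]+b.shape[1],3),np.uint8); out[:a.shape[0],:a.shape[1]]=a[:H]; out[:b.shape[0],a.shape[1]:]=b[:H]
    cv2.imwrite(f"pics/{name}_c.png",out)
E
python3 -c "
from h import *
place('p_wrist')"
```

```text
t29.52 tcp [ 0.6182 -0.2277  0.2388] xax [-0.001  0.001 -1.   ] yaw_y 93.70 F [-0.7  1.2  0.1] op 0.0331 q [-0.43  0.28  1.28  0.    1.58 -2.07]
t29.62 tcp [ 0.6169 -0.2279  0.2392] xax [-0.001  0.    -1.   ] yaw_y 93.67 F [ 0.6 -1.1 -0.3] op 0.0332 q [-0.43  0.28  1.28 -0.    1.58 -2.07]
```

View pics/p_wrist_c.png

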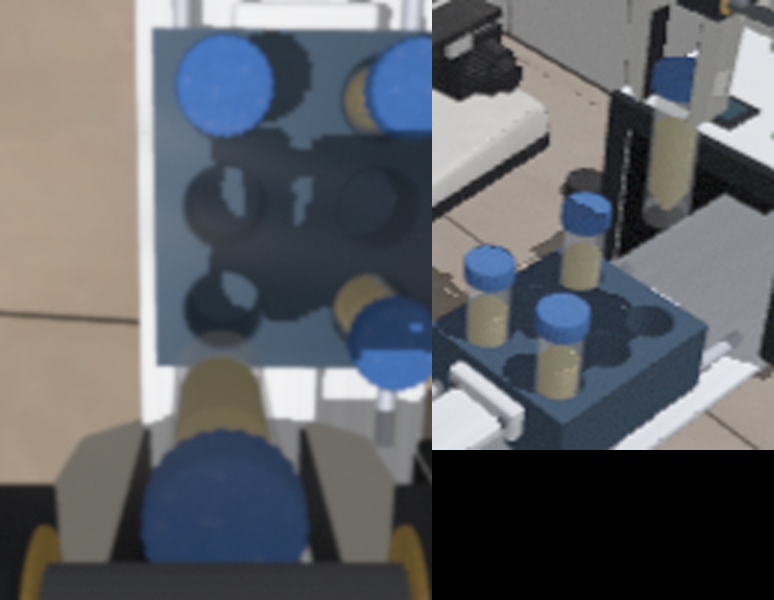

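{"fn": "play_rows", "kwargs": {
  "plan": [
    {"slide":[-0.1,0.02,-0.8],"roll":0,"fingers":-1},
    {"slide":[0,0,-0.8],"roll":0,"fingers":-1},
    {"slide":[0,0,-0.8],"roll":0,"fingers":-1},
    {"slide":[0,0,0],"roll":0,"fingers":-1}
  ]
}}

```text
t: 30.12
tool_pos: [0.612, -0.2268, 0.1652]
orientation: [-0.049, 1.574, 0.051]
force: [0.4, -0.1, -0.0]
opening: 0.0331
```

```bash
python3 -c "
from h import *
place('q_wrist',260,130,130,160,3.4)"
```

```text
t30.12 tcp [ 0.612  -0.2268  0.1652] xax [-0.004  0.002 -1.   ] yaw_y 93.64 F [ 0.4 -0.1 -0. ] op 0.0331 q [-0.43  0.3   1.39 -0.    1.45 -2.07]
t30.23 tcp [ 0.614  -0.2276  0.1683] xax [ 0.001 -0.    -1.   ] yaw_y 93.65 F [ 0.6 -0.4  0.6] op 0.0332 q [-0.43  0.3   1.38 -0.    1.46 -2.07]
```

View pics/q_wrist_c.png

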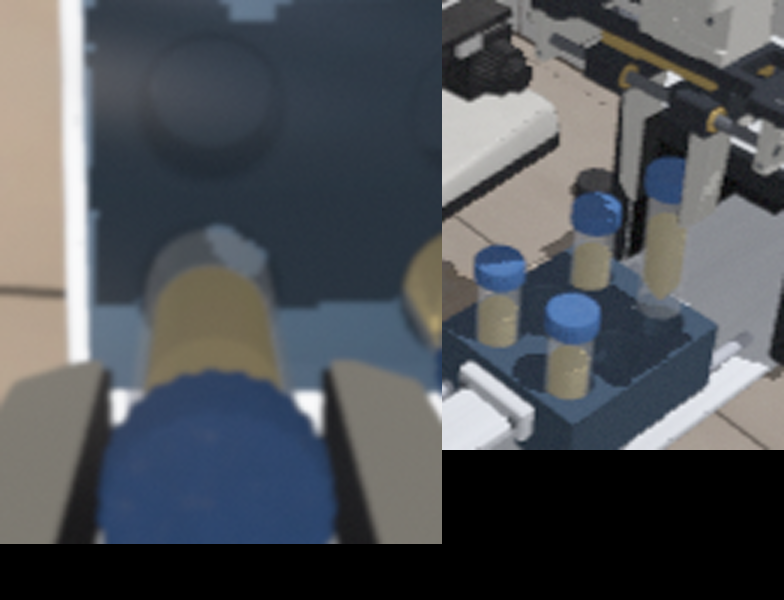

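{"fn": "play_rows", "kwargs": {
  "plan": [
    {"slide":[0.09,0.03,0],"roll":0,"fingers":-1},
    {"slide":[0,0,-0.4],"roll":0,"fingers":-1},
    {"slide":[0,0,-0.3],"roll":0,"fingers":-1},
    {"slide":[0,0,-0.3],"roll":0,"fingers":-1},
    {"slide":[0,0,0],"roll":0,"fingers":-1}
  ]
}}

```text
t: 30.85
tool_pos: [0.616, -0.2261, 0.1353]
orientation: [-0.049, 1.573, 0.051]
force: [0.2, -0.9, -1.0]
opening: 0.0331
```

```bash
python3 -c "
from h import *
place('r_wrist',260,130,130,160,3.4)"
```

```text
t30.85 tcp [ 0.616  -0.2261  0.1353] xax [-0.002  0.001 -1.   ] yaw_y 93.65 F [ 0.2 -0.9 -1. ] op 0.0331 q [-0.43  0.33  1.41 -0.    1.4  -2.06]
t30.95 tcp [ 0.6168 -0.2265  0.1368] xax [-0.  0. -1.] yaw_y 93.66 F [ 0.7 -0.3 -0.3] op 0.0330 q [-0.43  0.33  1.41 -0.    1.4  -2.06]
```

View pics/r_wrist_c.png

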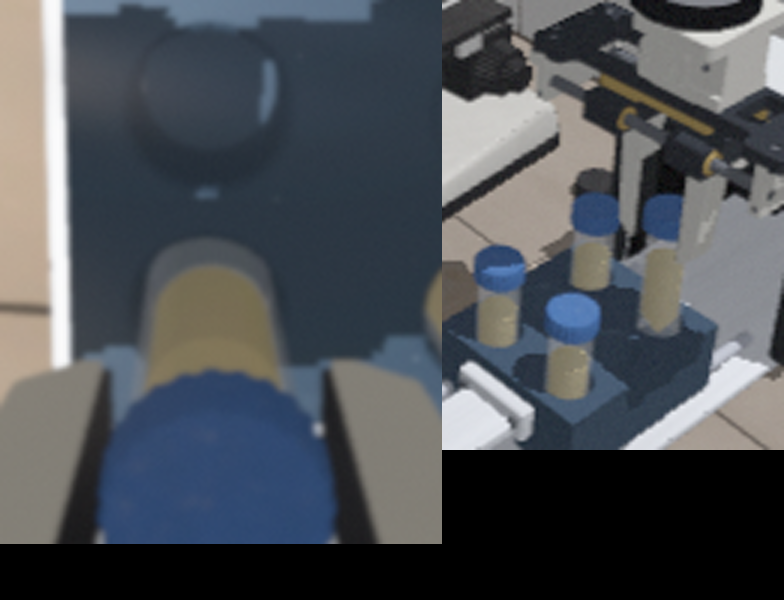

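{"fn": "play_rows", "kwargs": {
  "plan": [
    {"slide":[0,0,-0.4],"roll":0,"fingers":-1},
    {"slide":[0,0,-0.4],"roll":0,"fingers":-1},
    {"slide":[0,0,-0.26],"roll":0,"fingers":-1},
    {"slide":[0,0,0],"roll":0,"fingers":-1}
  ]
}}

```text
t: 31.45
tool_pos: [0.6169, -0.2266, 0.1047]
orientation: [-0.05, 1.57, 0.05]
force: [0.5, 0.1, -0.5]
opening: 0.033
```

{"fn": "play_rows", "kwargs": {
  "plan": [
    {"slide":[0,0,-0.05],"roll":0,"fingers":-1},
    {"slide":[0,0,0],"roll":0,"fingers":0.03},
    {"slide":[0,0,0],"roll":0,"fingers":0.03},
    {"slide":[0,0,0.5],"roll":0,"fingers":0.03},
    {"slide":[0,0,1],"roll":0,"fingers":0.03},
    {"slide":[0,0,1],"roll":0,"fingers":0.03},
    {"slide":[0,0,1],"roll":0,"fingers":0.03},
    {"slide":[0,0,1],"roll":0,"fingers":0.03},
    {"slide":[0,0,0],"roll":0,"fingers":0.03}
  ]
}}

```text
t: 32.58
tool_pos: [0.6187, -0.2273, 0.2436]
orientation: [-0.053, 1.564, 0.048]
force: [0.7, 0.5, 0.6]
opening: 0.0482
```

```bash
python3 -c "
from h import *
place('s_wrist')"
```

```text
t32.58 tcp [ 0.6187 -0.2273  0.2436] xax [ 0.006 -0.003 -1.   ] yaw_y 93.66 F [0.7 0.5 0.6] op 0.0482 q [-0.43  0.27  1.28 -0.    1.58 -2.06]
t32.67 tcp [ 0.6171 -0.2265  0.2391] xax [ 0.001 -0.    -1.   ] yaw_y 93.66 F [ 0.6 -0.1  0.4] op 0.0483 q [-0.43  0.28  1.28  0.    1.58 -2.06]
```

View pics/s_wrist_c.png

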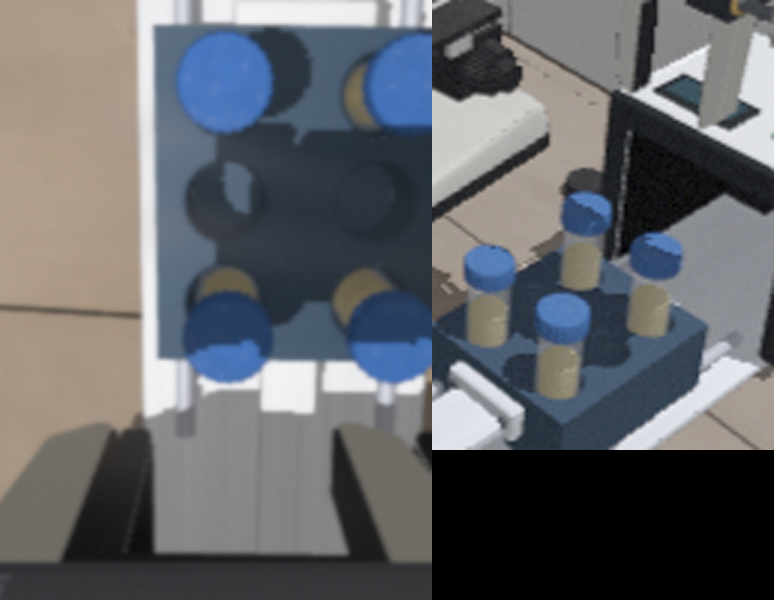

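{"fn": "play_rows", "kwargs": {
  "plan": [
    {"slide":[-1,0.963,0],"roll":0,"fingers":0.03},
    {"slide":[-1,0.963,0],"roll":0,"fingers":0.03},
    {"slide":[-1,0.963,0],"roll":0,"fingers":0.03},
    {"slide":[-1,0.963,0],"roll":0,"fingers":0.03},
    {"slide":[-1,0.963,0],"roll":-0.887,"fingers":0.03},
    {"slide":[-1,0.963,0],"roll":-0.887,"fingers":0.03},
    {"slide":[-0.24,0.963,0],"roll":-0.887,"fingers":0.03},
    {"slide":[0,0.963,0],"roll":-0.887,"fingers":0.03},
    {"slide":[0,0.963,0],"roll":-0.887,"fingers":0.03},
    {"slide":[0,0.963,0],"roll":-0.887,"fingers":0.03},
    {"slide":[0,0.963,0],"roll":-0.887,"fingers":0.03},
    {"slide":[0,0.963,0],"roll":-0.887,"fingers":0.03},
    {"slide":[0,0.963,0],"roll":-0.887,"fingers":0.03},
    {"slide":[0,0.963,0],"roll":-0.887,"fingers":0.03},
    {"slide":[0,0.963,0],"roll":-0.887,"fingers":0.03},
    {"slide":[0,0.963,0],"roll":-0.887,"fingers":0.03},
    {"slide":[0,0.963,0],"roll":-0.887,"fingers":0.03},
    {"slide":[0,0,0],"roll":0,"fingers":0.03}
  ]
}}

```text
t: 34.92
tool_pos: [0.4286, 0.2655, 0.2369]
orientation: [1.187, 1.223, -1.192]
force: [-0.4, -0.4, 0.2]
opening: 0.0478
```

```bash
python3 -c "
from h import *
capview('t_wrist')"
```

```text
t34.92 tcp [0.4286 0.2655 0.2369] xax [-0.003 -0.001 -1.   ] yaw_y 1.52 F [-0.4 -0.4  0.2] op 0.0478 q [ 0.45 -0.14  1.72  0.    1.56  0.43]
bbox [306 184  35  37] cen (np.float64(323.0), np.float64(202.0)) world [0.4289 0.262  0.116 ] rel world [ 1.000e-04 -2.600e-03 -1.211e-01] tool y,z [0.0003 0.0024]
```

View pics/t_wrist.png

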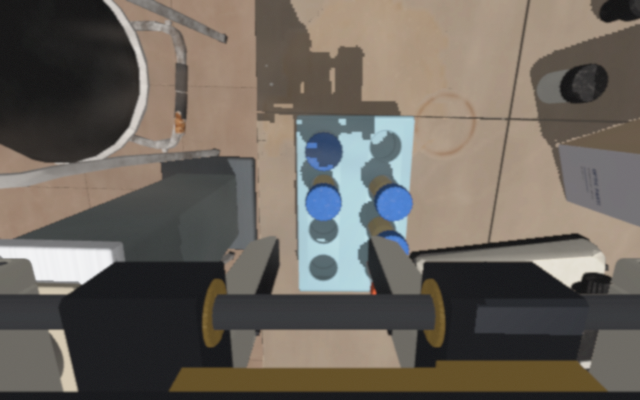

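{"fn": "play_rows", "kwargs": {
  "plan": [
    {"slide":[0,0,-1],"roll":0,"fingers":0.03},
    {"slide":[0,0,-1],"roll":0,"fingers":0.03},
    {"slide":[0,0,-1],"roll":0,"fingers":0.03},
    {"slide":[0,0,-0.55],"roll":0,"fingers":0.03},
    {"slide":[0,0,0],"roll":0,"fingers":0.03}
  ]
}}

```text
t: 35.6
tool_pos: [0.4288, 0.2635, 0.1308]
orientation: [1.189, 1.222, -1.194]
force: [-0.3, 0.4, 0.1]
opening: 0.048
```

```bash
python3 -c "
from h import *
capview('u_wrist')"
```

```text
t35.60 tcp [0.4288 0.2635 0.1308] xax [-0.003 -0.001 -1.   ] yaw_y 1.42 F [-0.3  0.4  0.1] op 0.0480 q [ 0.45 -0.07  1.86 -0.    1.36  0.42]
bbox [295 167  56  30] cen (np.float64(322.5), np.float64(181.5)) world [0.4283 0.2996 0.116 ] rel world [-0.0014  0.0355 -0.0163] tool y,z [-0.0005 -0.0356]
bbox [296 215  53  57] cen (np.float64(322.0), np.float64(243.0)) world [0.4289 0.2628 0.116 ] rel world [-0.0008 -0.0013 -0.0163] tool y,z [-0.0008  0.0013]
```

{"fn": "play_rows", "kwargs": {
  "plan": [
    {"slide":[-0.02,-0.03,0],"roll":0,"fingers":0.03},
    {"slide":[0,0,-0.7],"roll":0,"fingers":0.03},
    {"slide":[0,0,-0.7],"roll":0,"fingers":0.03},
    {"slide":[0,0,0],"roll":0,"fingers":0.03},
    {"slide":[0,0,0],"roll":0,"fingers":-1},
    {"slide":[0,0,0],"roll":0,"fingers":-1},
    {"slide":[0,0,0],"roll":0,"fingers":-1},
    {"slide":[0,0,0],"roll":0,"fingers":-1}
  ]
}}

```text
t: 36.65
tool_pos: [0.4301, 0.2642, 0.0917]
orientation: [1.193, 1.22, -1.189]
force: [-1.0, -0.4, 7.3]
opening: 0.0327
```

{"fn": "play_rows", "kwargs": {
  "plan": [
    {"slide":[0,0,0.5],"roll":0,"fingers":-1},
    {"slide":[0,0,0.9],"roll":0,"fingers":-1},
    {"slide":[0,0,0.9],"roll":0,"fingers":-1},
    {"slide":[0,0,0.9],"roll":0,"fingers":-1},
    {"slide":[0,0,0.9],"roll":0,"fingers":-1},
    {"slide":[0,0,0.9],"roll":0,"fingers":-1},
    {"slide":[0,-0.968,0],"roll":0,"fingers":-1},
    {"slide":[0,-0.968,0],"roll":0,"fingers":-1},
    {"slide":[0,-0.968,0],"roll":0.96,"fingers":-1},
    {"slide":[0,-0.968,0],"roll":0.96,"fingers":-1},
    {"slide":[0,-0.968,0],"roll":0.96,"fingers":-1},
    {"slide":[0,-0.968,0],"roll":0.96,"fingers":-1},
    {"slide":[0,-0.968,0],"roll":0.96,"fingers":-1},
    {"slide":[0,-0.968,0],"roll":0.96,"fingers":-1},
    {"slide":[0,-0.968,0],"roll":0.96,"fingers":-1},
    {"slide":[0,-0.968,0],"roll":0.96,"fingers":-1}
  ]
}}

```text
t: 38.65
tool_pos: [0.429, -0.0276, 0.2412]
orientation: [0.368, 1.538, -0.368]
force: [-0.7, 0.7, 0.9]
opening: 0.0328
```

{"fn": "play_rows", "kwargs": {
  "plan": [
    {"slide":[0,-0.968,0],"roll":0.96,"fingers":-1},
    {"slide":[0,-0.968,0],"roll":0.96,"fingers":-1},
    {"slide":[0.95,-0.968,0],"roll":0.96,"fingers":-1},
    {"slide":[0.95,-0.968,0],"roll":0.97,"fingers":-1},
    {"slide":[0.95,-0.968,0],"roll":0,"fingers":-1},
    {"slide":[0.95,-0.968,0],"roll":0,"fingers":-1},
    {"slide":[0.95,-0.968,0],"roll":0,"fingers":-1},
    {"slide":[0,0,0],"roll":0,"fingers":-1}
  ]
}}

```text
t: 39.65
tool_pos: [0.5722, -0.2315, 0.2395]
orientation: [-0.048, 1.572, 0.049]
force: [-0.9, -0.4, -1.2]
opening: 0.0333
```

```bash
python3 -c "
from h import *
place('v_wrist')"
```

```text
t39.65 tcp [ 0.5722 -0.2315  0.2395] xax [-0.002  0.    -1.   ] yaw_y 93.56 F [-0.9 -0.4 -1.2] op 0.0333 q [-0.47  0.17  1.41 -0.    1.57 -2.1 ]
t39.75 tcp [ 0.5714 -0.2298  0.2404] xax [-0.001  0.001 -1.   ] yaw_y 93.62 F [-0.5  0.6 -0.1] op 0.0332 q [-0.47  0.17  1.41  0.    1.57 -2.1 ]
```

View pics/v_wrist_c.png

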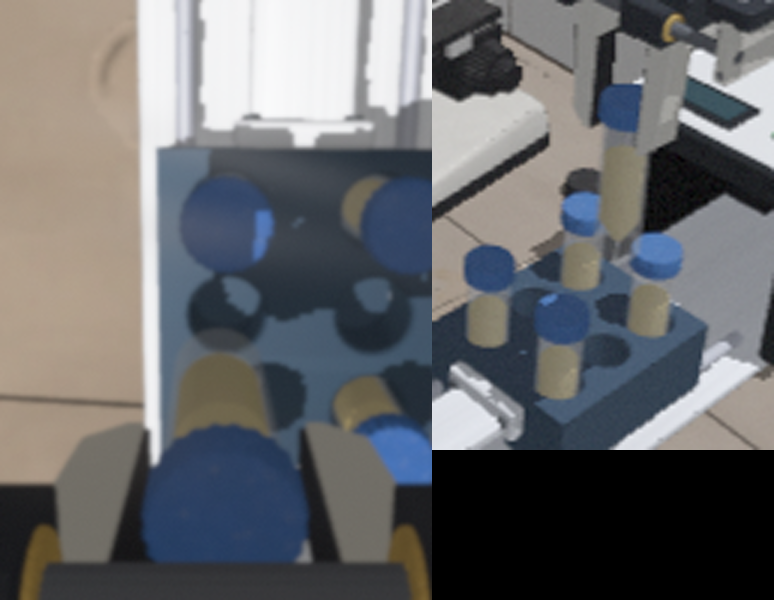

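{"fn": "play_rows", "kwargs": {
  "plan": [
    {"slide":[0.07,0.06,-0.8],"roll":0,"fingers":-1},
    {"slide":[0,0,-0.8],"roll":0,"fingers":-1},
    {"slide":[0,0,-0.8],"roll":0,"fingers":-1},
    {"slide":[0,0,0],"roll":0,"fingers":-1}
  ]
}}

```text
t: 40.25
tool_pos: [0.572, -0.2266, 0.1669]
orientation: [-0.049, 1.573, 0.052]
force: [-0.0, -1.1, -0.9]
opening: 0.0329
```

```bash
python3 -c "
from h import *
place('w_wrist',260,130,130,160,3.4)"
```

```text
t40.25 tcp [ 0.572  -0.2266  0.1669] xax [-0.003  0.002 -1.   ] yaw_y 93.69 F [-0.  -1.1 -0.9] op 0.0329 q [-0.46  0.2   1.5   0.    1.44 -2.1 ]
t40.35 tcp [ 0.5738 -0.2277  0.1697] xax [ 0.001 -0.    -1.   ] yaw_y 93.68 F [-0.1 -1.3  0.3] op 0.0331 q [-0.46  0.2   1.5   0.    1.44 -2.1 ]
```

View pics/w_wrist_c.png

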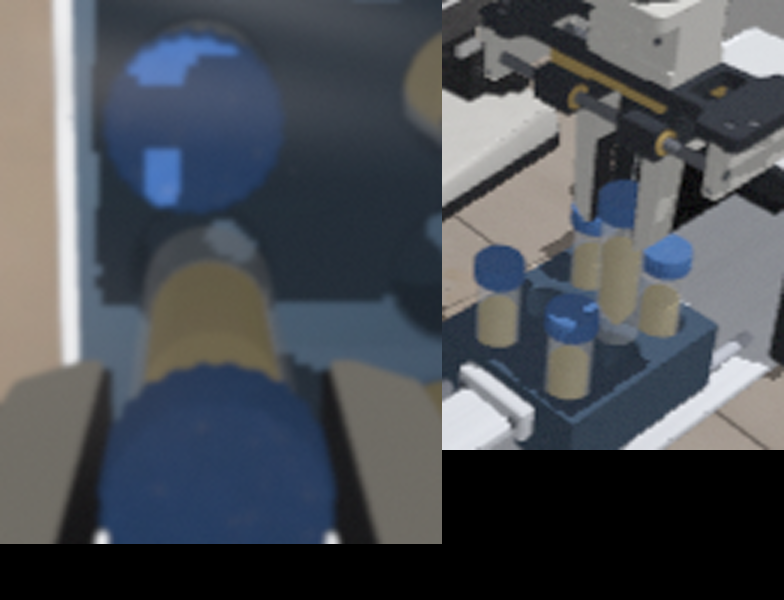

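```bash
python3 -c "
from h import *
im=cv2.imread('pics/w_wrist.png')[170:250,280:370]
im=np.clip(im.astype(float)*2.2,0,255).astype(np.uint8)
cv2.imwrite('pics/w_c2.png',cv2.resize(im,None,fx=7,fy=7,interpolation=cv2.INTER_CUBIC))
s=robot.read_state();C=cam('wrist')
# predicted pocket rim for MR candidates
for P in ([.5731,-.2294,.07],):
    a=np.linspace(0,2*np.pi,8,endpoint=False)
    print([proj(C,[P[0]+.0165*np.cos(t),P[1]+.0165*np.sin(t),.07]).round(1).tolist() for t in a], proj(C,P))
"
```

```text
[[319.3, 220.4], [333.4, 215.9], [340.2, 202.9], [335.4, 188.9], [321.7, 182.3], [307.3, 187.1], [300.7, 200.4], [305.8, 214.1]] [320.47379415 201.65948782]
```

View pics/w_c2.png

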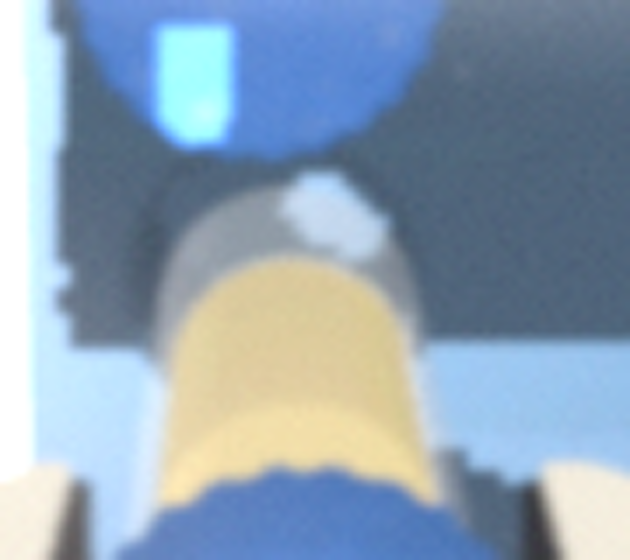

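{"fn": "play_rows", "kwargs": {
  "plan": [
    {"slide":[0,0,-0.4],"roll":0,"fingers":-1},
    {"slide":[0,0,-0.3],"roll":0,"fingers":-1},
    {"slide":[0,0,-0.3],"roll":0,"fingers":-1},
    {"slide":[0,0,0],"roll":0,"fingers":-1}
  ]
}}

```text
t: 40.85
tool_pos: [0.5729, -0.2278, 0.1367]
orientation: [-0.049, 1.572, 0.051]
force: [-0.6, -0.7, 0.6]
opening: 0.0335
```

```bash
python3 -c "
from h import *
place('x_wrist',260,130,130,160,3.4)"
```

```text
t40.85 tcp [ 0.5729 -0.2278  0.1367] xax [-0.002  0.001 -1.   ] yaw_y 93.64 F [-0.6 -0.7  0.6] op 0.0335 q [-0.46  0.23  1.53  0.    1.39 -2.1 ]
t40.95 tcp [ 0.5736 -0.2281  0.138 ] xax [-0.  0. -1.] yaw_y 93.65 F [0.2 0.7 0.1] op 0.0328 q [-0.46  0.23  1.53 -0.    1.39 -2.1 ]
```

View pics/x_wrist_c.png

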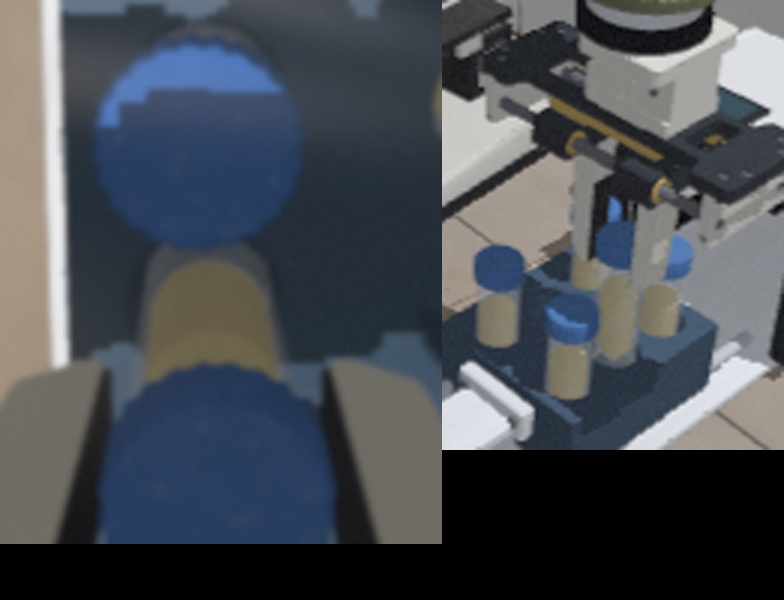

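Tube is 15 mm into the pocket without any contact force. Continue down and release.

{"fn": "play_rows", "kwargs": {
  "plan": [
    {"slide":[0,0,-0.4],"roll":0,"fingers":-1},
    {"slide":[0,0,-0.4],"roll":0,"fingers":-1},
    {"slide":[0,0,-0.28],"roll":0,"fingers":-1},
    {"slide":[0,0,0],"roll":0,"fingers":-1}
  ]
}}

```text
t: 41.45
tool_pos: [0.5738, -0.2283, 0.1055]
orientation: [-0.05, 1.57, 0.05]
force: [0.8, -0.3, -1.0]
opening: 0.033
```

{"fn": "play_rows", "kwargs": {
  "plan": [
    {"slide":[0,0,-0.05],"roll":0,"fingers":-1},
    {"slide":[0,0,0],"roll":0,"fingers":0.03},
    {"slide":[0,0,0],"roll":0,"fingers":0.03},
    {"slide":[0,0,0.5],"roll":0,"fingers":0.03},
    {"slide":[0,0,1],"roll":0,"fingers":0.03},
    {"slide":[0,0,1],"roll":0,"fingers":0.03},
    {"slide":[0,0,1],"roll":0,"fingers":0.03},
    {"slide":[0,0,1],"roll":0,"fingers":0.03},
    {"slide":[0,0,0],"roll":0,"fingers":0.03}
  ]
}}

```text
t: 42.58
tool_pos: [0.5754, -0.229, 0.2438]
orientation: [-0.052, 1.564, 0.047]
force: [-0.3, 0.4, -0.6]
opening: 0.0476
```

```bash
python3 -c "
from h import *
place('y_wrist')"
```

```text
t42.58 tcp [ 0.5754 -0.229   0.2438] xax [ 0.006 -0.003 -1.   ] yaw_y 93.65 F [-0.3  0.4 -0.6] op 0.0476 q [-0.46  0.17  1.4  -0.    1.57 -2.1 ]
t42.67 tcp [ 0.5738 -0.2282  0.2396] xax [ 0.001 -0.    -1.   ] yaw_y 93.65 F [ 0.1  0.1 -0.7] op 0.0480 q [-0.46  0.17  1.41  0.    1.56 -2.1 ]
```

View pics/y_wrist_c.png

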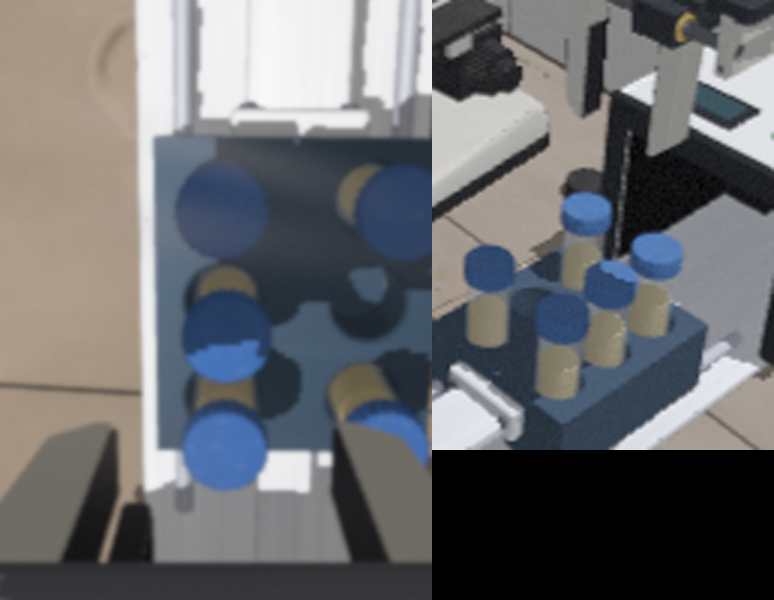

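{"fn": "play_rows", "kwargs": {
  "plan": [
    {"slide":[-0.97,0.996,0],"roll":0,"fingers":0.03},
    {"slide":[-0.97,0.996,0],"roll":0,"fingers":0.03},
    {"slide":[-0.97,0.996,0],"roll":0,"fingers":0.03},
    {"slide":[-0.97,0.996,0],"roll":0,"fingers":0.03},
    {"slide":[-0.97,0.996,0],"roll":-0.886,"fingers":0.03},
    {"slide":[0,0.996,0],"roll":-0.886,"fingers":0.03},
    {"slide":[0,0.996,0],"roll":-0.886,"fingers":0.03},
    {"slide":[0,0.996,0],"roll":-0.886,"fingers":0.03},
    {"slide":[0,0.996,0],"roll":-0.886,"fingers":0.03},
    {"slide":[0,0.996,0],"roll":-0.886,"fingers":0.03},
    {"slide":[0,0.996,0],"roll":-0.886,"fingers":0.03},
    {"slide":[0,0.996,0],"roll":-0.886,"fingers":0.03},
    {"slide":[0,0.996,0],"roll":-0.886,"fingers":0.03},
    {"slide":[0,0.996,0],"roll":-0.886,"fingers":0.03},
    {"slide":[0,0.996,0],"roll":-0.886,"fingers":0.03},
    {"slide":[0,0.996,0],"roll":-0.886,"fingers":0.03},
    {"slide":[0,0.996,0],"roll":-0.886,"fingers":0.03},
    {"slide":[0,0.996,0],"roll":0,"fingers":0.03},
    {"slide":[0,0,0],"roll":0,"fingers":0.03}
  ]
}}

```text
t: 45.05
tool_pos: [0.4271, 0.3106, 0.2374]
orientation: [1.186, 1.224, -1.191]
force: [0.1, -0.1, 0.3]
opening: 0.048
```

```bash
python3 -c "
from h import *
capview('z_wrist')"
```

```text
t45.05 tcp [0.4271 0.3106 0.2374] xax [-0.003 -0.001 -1.   ] yaw_y 1.64 F [ 0.1 -0.1  0.3] op 0.0480 q [ 0.53 -0.07  1.66  0.    1.56  0.5 ]
bbox [307 183  34  37] cen (np.float64(323.5), np.float64(201.0)) world [0.4278 0.3079 0.116 ] rel world [ 0.0006 -0.0018 -0.1216] tool y,z [0.0008 0.0016]
```

View pics/z_wrist.png

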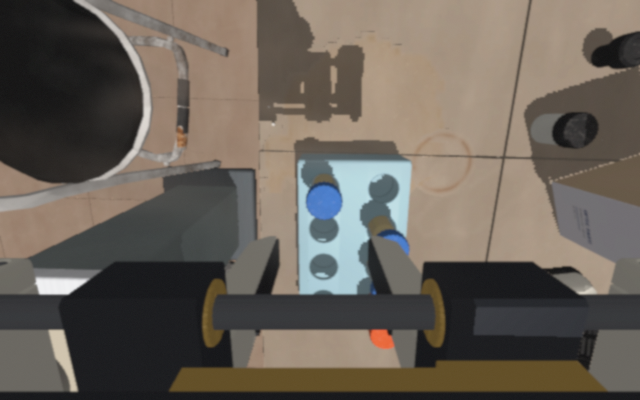

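{"fn": "play_rows", "kwargs": {
  "plan": [
    {"slide":[0,0,-1],"roll":0,"fingers":0.03},
    {"slide":[0,0,-1],"roll":0,"fingers":0.03},
    {"slide":[0,0,-1],"roll":0,"fingers":0.03},
    {"slide":[0,0,-0.55],"roll":0,"fingers":0.03},
    {"slide":[0,0,0],"roll":0,"fingers":0.03}
  ]
}}

```text
t: 45.72
tool_pos: [0.4274, 0.3085, 0.1314]
orientation: [1.188, 1.222, -1.193]
force: [0.2, -0.1, 1.1]
opening: 0.0478
```

```bash
python3 -c "
from h import *
capview('aa_wrist')"
```

```text
t45.73 tcp [0.4274 0.3085 0.1314] xax [-0.003 -0.002 -1.   ] yaw_y 1.47 F [ 0.2 -0.1  1.1] op 0.0478 q [ 0.53 -0.    1.79 -0.    1.36  0.5 ]
bbox [297 213  52  57] cen (np.float64(322.5), np.float64(241.0)) world [0.4277 0.3089 0.116 ] rel world [-0.0005 -0.0003 -0.0169] tool y,z [-0.0005  0.0003]
```

{"fn": "play_rows", "kwargs": {
  "plan": [
    {"slide":[-0.02,0.01,0],"roll":0,"fingers":0.03},
    {"slide":[0,0,-0.7],"roll":0,"fingers":0.03},
    {"slide":[0,0,-0.7],"roll":0,"fingers":0.03},
    {"slide":[0,0,0],"roll":0,"fingers":0.03},
    {"slide":[0,0,0],"roll":0,"fingers":-1},
    {"slide":[0,0,0],"roll":0,"fingers":-1},
    {"slide":[0,0,0],"roll":0,"fingers":-1},
    {"slide":[0,0,0],"roll":0,"fingers":-1}
  ]
}}

```text
t: 46.78
tool_pos: [0.4285, 0.3106, 0.0923]
orientation: [1.192, 1.221, -1.188]
force: [-1.7, -0.3, 5.4]
opening: 0.0332
```

{"fn": "play_rows", "kwargs": {
  "plan": [
    {"slide":[0,0,0.5],"roll":0,"fingers":-1},
    {"slide":[0,0,0.9],"roll":0,"fingers":-1},
    {"slide":[0,0,0.9],"roll":0,"fingers":-1},
    {"slide":[0,0,0.9],"roll":0,"fingers":-1},
    {"slide":[0,0,0.9],"roll":0,"fingers":-1},
    {"slide":[0,0,0.9],"roll":0,"fingers":-1},
    {"slide":[0,-0.99,0],"roll":0,"fingers":-1},
    {"slide":[0,-0.99,0],"roll":0,"fingers":-1},
    {"slide":[0,-0.99,0],"roll":0,"fingers":-1},
    {"slide":[0,-0.99,0],"roll":0.96,"fingers":-1},
    {"slide":[0,-0.99,0],"roll":0.96,"fingers":-1},
    {"slide":[0,-0.99,0],"roll":0.96,"fingers":-1},
    {"slide":[0,-0.99,0],"roll":0.96,"fingers":-1},
    {"slide":[0,-0.99,0],"roll":0.96,"fingers":-1},
    {"slide":[0,-0.99,0],"roll":0.96,"fingers":-1},
    {"slide":[0,-0.99,0],"roll":0.96,"fingers":-1}
  ]
}}

```text
t: 48.78
tool_pos: [0.4275, 0.012, 0.2418]
orientation: [0.471, 1.518, -0.471]
force: [-0.8, -0.5, -0.8]
opening: 0.0329
```

{"fn": "play_rows", "kwargs": {
  "plan": [
    {"slide":[0,-0.99,0],"roll":0.96,"fingers":-1},
    {"slide":[0,-0.99,0],"roll":0.96,"fingers":-1},
    {"slide":[0,-0.99,0],"roll":0.96,"fingers":-1},
    {"slide":[0.72,-0.99,0],"roll":0.96,"fingers":-1},
    {"slide":[1,-0.99,0],"roll":0.96,"fingers":-1},
    {"slide":[1,-0.99,0],"roll":0,"fingers":-1},
    {"slide":[1,0,0],"roll":0,"fingers":-1},
    {"slide":[1,0,0],"roll":0,"fingers":-1},
    {"slide":[0,0,0],"roll":0,"fingers":-1}
  ]
}}

```text
t: 49.9
tool_pos: [0.5702, -0.1651, 0.2409]
orientation: [-0.05, 1.571, 0.051]
force: [-0.3, -0.6, -0.6]
opening: 0.0329
```

```bash
python3 -c "
from h import *
place('ab_wrist')"
```

```text
t49.90 tcp [ 0.5702 -0.1651  0.2409] xax [-0.  0. -1.] yaw_y 93.70 F [-0.3 -0.6 -0.6] op 0.0329 q [-0.37  0.11  1.48  0.    1.56 -2.  ]
t50.00 tcp [ 0.5689 -0.1651  0.2411] xax [-0.001  0.    -1.   ] yaw_y 93.68 F [0.3 0.2 0.3] op 0.0331 q [-0.37  0.1   1.48 -0.    1.56 -2.  ]
```

View pics/ab_wrist_c.png

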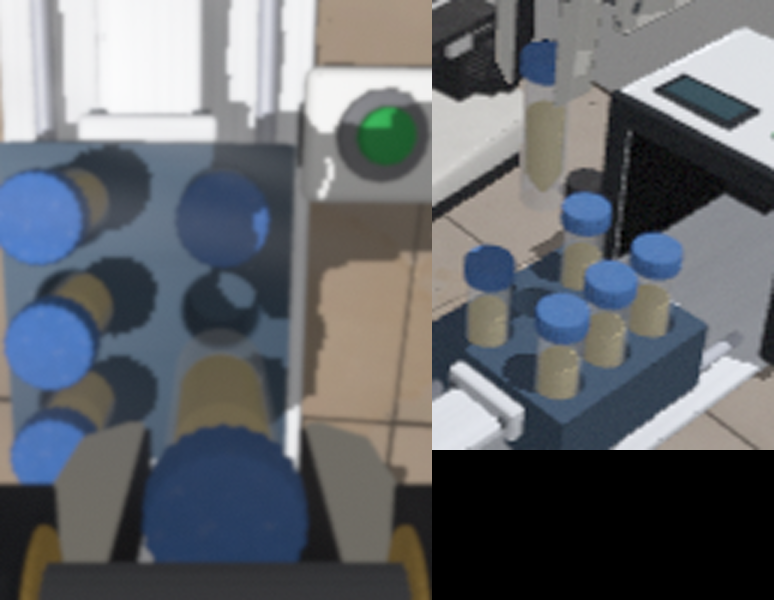

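{"fn": "play_rows", "kwargs": {
  "plan": [
    {"slide":[0.02,0,-0.8],"roll":0,"fingers":-1},
    {"slide":[0,0,-0.8],"roll":0,"fingers":-1},
    {"slide":[0,0,-0.8],"roll":0,"fingers":-1},
    {"slide":[0,0,0],"roll":0,"fingers":-1}
  ]
}}

```text
t: 50.5
tool_pos: [0.5677, -0.1647, 0.1672]
orientation: [-0.049, 1.574, 0.051]
force: [-0.3, -0.4, 0.7]
opening: 0.0333
```

```bash
python3 -c "
from h import *
place('ac_wrist',260,130,130,160,3.4)"
```

```text
t50.50 tcp [ 0.5677 -0.1647  0.1672] xax [-0.004  0.001 -1.   ] yaw_y 93.65 F [-0.3 -0.4  0.7] op 0.0333 q [-0.37  0.14  1.57 -0.    1.43 -2.  ]
t50.60 tcp [ 0.5696 -0.1653  0.17  ] xax [ 0.001 -0.    -1.   ] yaw_y 93.66 F [ 0.5 -0.3  0.8] op 0.0327 q [-0.37  0.14  1.57 -0.    1.43 -2.  ]
```

View pics/ac_wrist_c.png

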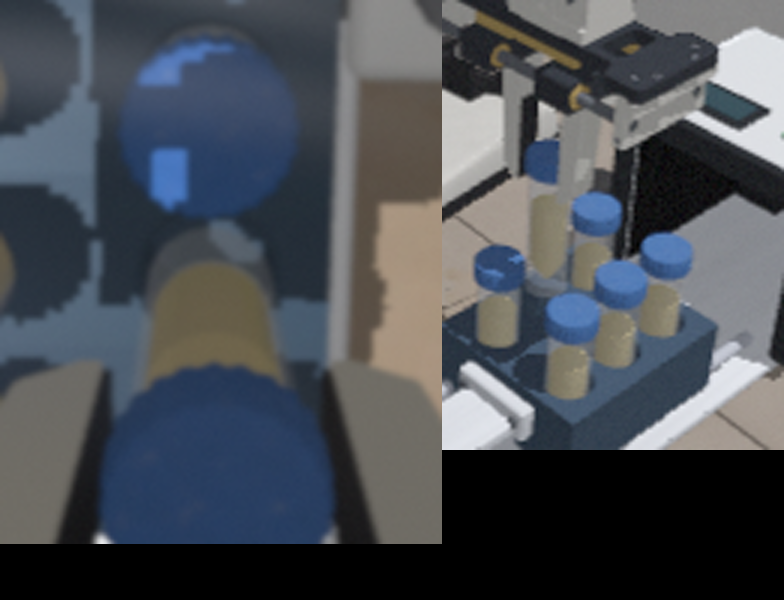

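{"fn": "play_rows", "kwargs": {
  "plan": [
    {"slide":[0.02,0,-0.4],"roll":0,"fingers":-1},
    {"slide":[0,0,-0.3],"roll":0,"fingers":-1},
    {"slide":[0,0,-0.3],"roll":0,"fingers":-1},
    {"slide":[0,0,0],"roll":0,"fingers":-1}
  ]
}}

```text
t: 51.1
tool_pos: [0.5695, -0.1649, 0.1373]
orientation: [-0.049, 1.572, 0.051]
force: [-0.4, 0.3, 0.4]
opening: 0.0327
```

```bash
python3 -c "
from h import *
place('ad_wrist',260,130,130,160,3.4)"
```

```text
t51.10 tcp [ 0.5695 -0.1649  0.1373] xax [-0.002  0.001 -1.   ] yaw_y 93.66 F [-0.4  0.3  0.4] op 0.0327 q [-0.37  0.16  1.6   0.    1.38 -2.  ]
t51.20 tcp [ 0.5702 -0.1651  0.1384] xax [-0.001  0.    -1.   ] yaw_y 93.66 F [ 0.2  0.2 -0.6] op 0.0328 q [-0.37  0.16  1.6   0.    1.38 -2.  ]
```

View pics/ad_wrist_c.png

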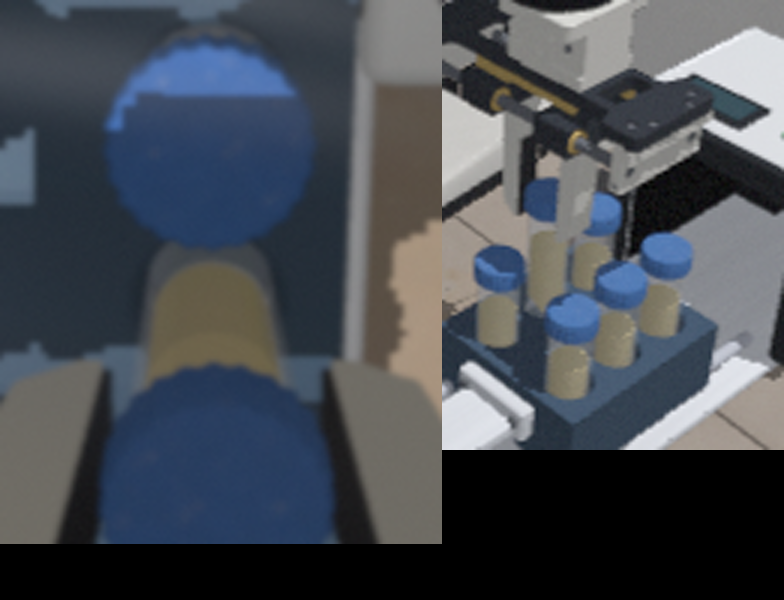

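{"fn": "play_rows", "kwargs": {
  "plan": [
    {"slide":[0,0,-0.4],"roll":0,"fingers":-1},
    {"slide":[0,0,-0.4],"roll":0,"fingers":-1},
    {"slide":[0,0,-0.28],"roll":0,"fingers":-1},
    {"slide":[0,0,0],"roll":0,"fingers":-1}
  ]
}}

```text
t: 51.7
tool_pos: [0.5705, -0.1652, 0.1059]
orientation: [-0.05, 1.57, 0.05]
force: [-0.7, 0.4, -1.1]
opening: 0.0331
```

{"fn": "play_rows", "kwargs": {
  "plan": [
    {"slide":[0,0,-0.05],"roll":0,"fingers":-1},
    {"slide":[0,0,0],"roll":0,"fingers":0.03},
    {"slide":[0,0,0],"roll":0,"fingers":0.03},
    {"slide":[0,0,0.5],"roll":0,"fingers":0.03},
    {"slide":[0,0,1],"roll":0,"fingers":0.03},
    {"slide":[0,0,1],"roll":0,"fingers":0.03},
    {"slide":[0,0,1],"roll":0,"fingers":0.03},
    {"slide":[0,0,1],"roll":0,"fingers":0.03},
    {"slide":[0,0,0],"roll":0,"fingers":0.03}
  ]
}}

```text
t: 52.82
tool_pos: [0.5722, -0.1659, 0.2443]
orientation: [-0.052, 1.564, 0.048]
force: [-0.5, -0.6, 0.5]
opening: 0.048
```

```bash
python3 -c "
from h import *
place('ae_wrist')
snap('scene','ae_scene')"
```

```text
t52.83 tcp [ 0.5722 -0.1659  0.2443] xax [ 0.006 -0.002 -1.   ] yaw_y 93.66 F [-0.5 -0.6  0.5] op 0.0480 q [-0.37  0.1   1.47 -0.    1.56 -2.  ]
t52.92 tcp [ 0.5705 -0.1653  0.2402] xax [ 0.001 -0.    -1.   ] yaw_y 93.66 F [-0.6 -1.  -0.9] op 0.0476 q [-0.37  0.11  1.48 -0.    1.56 -2.  ]
```

View pics/ae_wrist_c.png

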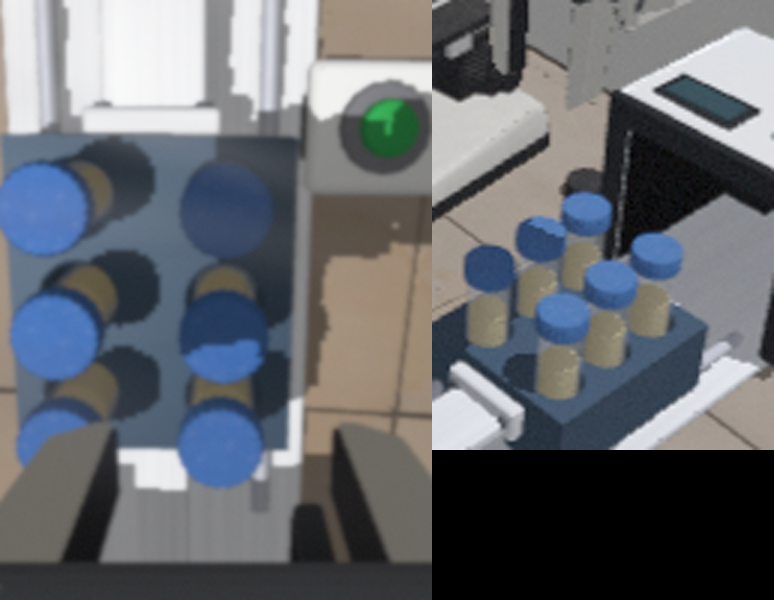

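{"fn": "play_rows", "kwargs": {
  "plan": [
    {"slide":[-0.99,-0.28,0],"roll":0,"fingers":0.03},
    {"slide":[-0.99,-0.28,0],"roll":0,"fingers":0.03},
    {"slide":[-0.99,-0.28,0],"roll":0,"fingers":0.03},
    {"slide":[-0.99,-0.28,0],"roll":0,"fingers":0.03},
    {"slide":[-0.99,-0.28,-0.3],"roll":0,"fingers":0.03},
    {"slide":[0,0,-1],"roll":0,"fingers":0.03},
    {"slide":[0,0,-1],"roll":0,"fingers":0.03},
    {"slide":[0,0,-1],"roll":0,"fingers":0.03},
    {"slide":[0,0,-1],"roll":0,"fingers":0.03},
    {"slide":[0,0,0],"roll":0,"fingers":0.03},
    {"slide":[0,0,0],"roll":0,"fingers":0.03}
  ]
}}

```text
t: 54.35
tool_pos: [0.4219, -0.2072, 0.1114]
orientation: [-0.05, 1.57, 0.05]
force: [0.9, -1.1, 0.0]
opening: 0.0482
```

```bash
python3 -c "
from h import *
place('af_wrist',220,130,200,180,2.4)
C=cam('wrist');im=cv2.imread('pics/ae_wrist.png')
print(red(cv2.imread('pics/af_wrist.png')[:,:,::-1].copy()))
print(proj(C,[*robot.read_state()['tool_pos'][:2],.092]))"
```

```text
t54.35 tcp [ 0.4219 -0.2072  0.1114] xax [-0.  0. -1.] yaw_y 93.66 F [ 0.9 -1.1  0. ] op 0.0482 q [-0.57 -0.15  1.96 -0.    1.33 -2.2 ]
t54.45 tcp [ 0.4227 -0.2077  0.1123] xax [ 0.002 -0.001 -1.   ] yaw_y 93.66 F [0.5 0.3 0.4] op 0.0477 q [-0.57 -0.15  1.96 -0.    1.33 -2.2 ]
[([312, 211, 33, 27, 445], [330.8, 221.4])]
[322.18102974 236.12209894]
```

View pics/af_wrist_c.png

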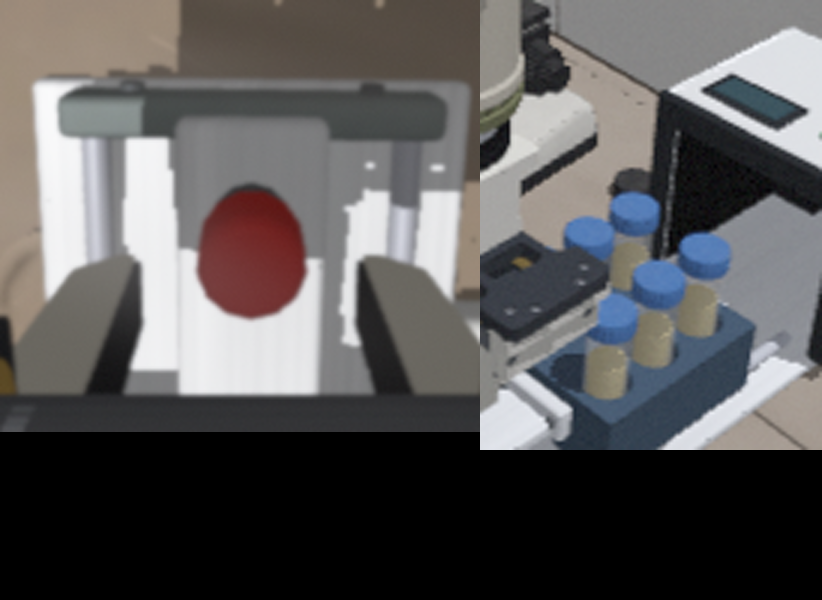

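{"fn": "play_rows", "kwargs": {
  "plan": [
    {"slide":[0,0,-0.8],"roll":0,"fingers":0.03},
    {"slide":[0,0,-0.78],"roll":0,"fingers":0.03},
    {"slide":[0,0,0],"roll":0,"fingers":0.03},
    {"slide":[0,0,0],"roll":0,"fingers":-1},
    {"slide":[0,0,0],"roll":0,"fingers":-1},
    {"slide":[0,0,0],"roll":0,"fingers":-1},
    {"slide":[0,0,0],"roll":0,"fingers":-1}
  ],
  "squeeze": 45
}}

```text
t: 55.32
tool_pos: [0.4229, -0.2067, 0.065]
orientation: [-0.05, 1.568, 0.051]
force: [-1.0, 7.2, 8.1]
opening: 0.028
```

{"fn": "play_rows", "kwargs": {
  "plan": [
    {"slide":[0,0,0.25],"roll":0,"fingers":-1},
    {"slide":[0,0,0.24],"roll":0,"fingers":-1},
    {"slide":[0,0,0],"roll":0,"fingers":-1}
  ]
}}

```text
t: 55.7
tool_pos: [0.4217, -0.2067, 0.0782]
orientation: [-0.05, 1.571, 0.051]
force: [1.6, 5.0, -7.0]
opening: 0.0286
```

{"fn": "play_rows", "kwargs": {
  "plan": [
    {"slide":[0,0,0.04],"roll":0,"fingers":-1},
    {"slide":[0.3,0.02,0],"roll":0,"fingers":-1},
    {"slide":[0.5,0.031,0],"roll":0,"fingers":-1},
    {"slide":[0.5,0.031,0],"roll":0,"fingers":-1},
    {"slide":[0.5,0.031,0],"roll":0,"fingers":-1},
    {"slide":[0,0,0],"roll":0,"fingers":-1}
  ]
}}

```text
t: 56.45
tool_pos: [0.4778, -0.2037, 0.0797]
orientation: [-0.051, 1.568, 0.051]
force: [1.6, 3.7, -7.6]
opening: 0.0281
```

```bash
python3 -c "
from h import *
st();snap('side','ag_side');st()"
```

```text
t56.45 tcp [ 0.4778 -0.2037  0.0797] xax [ 0.002 -0.    -1.   ] yaw_y 93.71 F [ 1.6  3.7 -7.6] op 0.0281 q [-0.5   0.02  1.86  0.    1.25 -2.14]
t56.50 tcp [ 0.4772 -0.2037  0.0796] xax [ 0.001 -0.    -1.   ] yaw_y 93.71 F [ 2.3  3.9 -7.7] op 0.0284 q [-0.5   0.02  1.86  0.    1.25 -2.14]
```

View pics/ag_side.png

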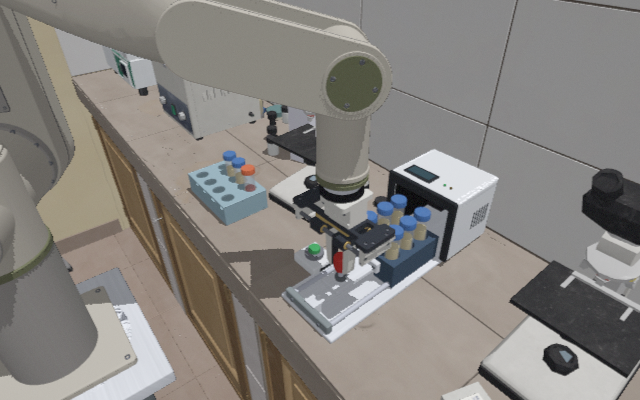

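{"fn": "play_rows", "kwargs": {
  "plan": [
    {"slide":[0.4,0.025,0],"roll":0,"fingers":-1},
    {"slide":[0.5,0.031,0],"roll":0,"fingers":-1},
    {"slide":[0.5,0.031,0],"roll":0,"fingers":-1},
    {"slide":[0.5,0.031,0],"roll":0,"fingers":-1},
    {"slide":[0.5,0.031,0],"roll":0,"fingers":-1},
    {"slide":[0.5,0.031,0],"roll":0,"fingers":-1},
    {"slide":[0.5,0.031,0],"roll":0,"fingers":-1},
    {"slide":[0.5,0.031,0],"roll":0,"fingers":-1},
    {"slide":[0,0,0],"roll":0,"fingers":-1}
  ]
}}

```text
t: 57.62
tool_pos: [0.5944, -0.1973, 0.0798]
orientation: [-0.051, 1.568, 0.049]
force: [1.8, -0.3, -8.2]
opening: 0.0282
```

```bash
python3 -c "
from h import *
st();snap('side','ah_side');snap('wrist','ah_wrist');st()"
```

```text
t57.62 tcp [ 0.5944 -0.1973  0.0798] xax [ 0.002 -0.001 -1.   ] yaw_y 93.67 F [ 1.8 -0.3 -8.2] op 0.0282 q [-0.4   0.3   1.55 -0.    1.29 -2.04]
t57.73 tcp [ 0.5934 -0.1973  0.0798] xax [ 0.001 -0.001 -1.   ] yaw_y 93.66 F [ 2.9 -2.  -9. ] op 0.0285 q [-0.4   0.3   1.56 -0.    1.29 -2.04]
```

View pics/ah_side.png

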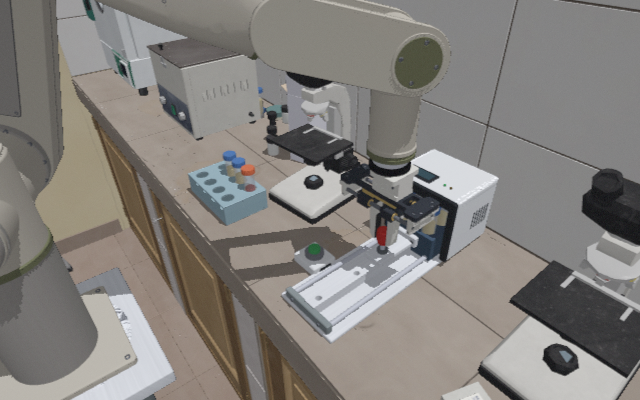

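View pics/ah_wrist.png

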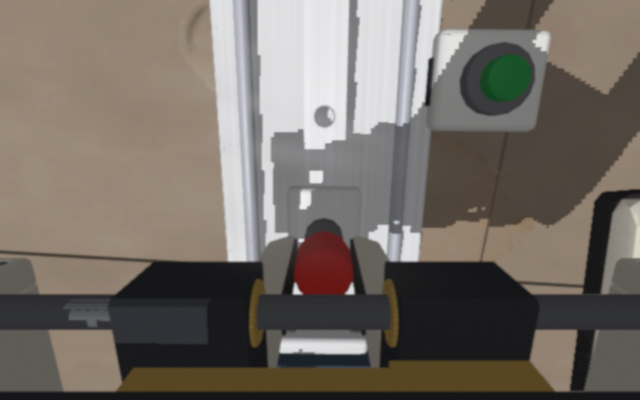

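{"fn": "play_rows", "kwargs": {
  "plan": [
    {"slide":[0.3,0.019,0],"roll":0,"fingers":-1},
    {"slide":[0.3,0.019,0],"roll":0,"fingers":-1},
    {"slide":[0.25,0.016,0],"roll":0,"fingers":-1},
    {"slide":[0.08,0.005,0],"roll":0,"fingers":-1},
    {"slide":[0,0,0],"roll":0,"fingers":-1},
    {"slide":[0,0,0],"roll":0,"fingers":-1}
  ]
}}

```text
t: 58.48
tool_pos: [0.6217, -0.1956, 0.0798]
orientation: [-0.051, 1.569, 0.049]
force: [-0.1, -5.8, -7.8]
opening: 0.028
```

{"fn": "play_rows", "kwargs": {
  "plan": [
    {"slide":[0,0.02,-0.25],"roll":0,"fingers":-1},
    {"slide":[0,0.02,-0.26],"roll":0,"fingers":-1},
    {"slide":[0,0,0],"roll":0,"fingers":-1},
    {"slide":[0,0,0],"roll":0,"fingers":-1}
  ]
}}

```text
t: 58.98
tool_pos: [0.6225, -0.1955, 0.0655]
orientation: [-0.052, 1.567, 0.047]
force: [0.7, -8.9, -4.6]
opening: 0.0282
```

{"fn": "play_rows", "kwargs": {
  "plan": [
    {"slide":[0,0,-0.05],"roll":0,"fingers":-1},
    {"slide":[0,0,0],"roll":0,"fingers":-1},
    {"slide":[0,0,0],"roll":0,"fingers":0.03},
    {"slide":[0,0,0],"roll":0,"fingers":0.03},
    {"slide":[0,0,0],"roll":0,"fingers":0.03},
    {"slide":[0,0,0.5],"roll":0,"fingers":0.03},
    {"slide":[0,0,1],"roll":0,"fingers":0.03},
    {"slide":[0,0,1],"roll":0,"fingers":0.03},
    {"slide":[0,0,1],"roll":0,"fingers":0.03},
    {"slide":[0,0,1],"roll":0,"fingers":0.03},
    {"slide":[0,0,1],"roll":0,"fingers":0.03},
    {"slide":[0,0,0],"roll":0,"fingers":0.03},
    {"slide":[0,0,0],"roll":0,"fingers":0.03}
  ]
}}

```text
t: 60.6
tool_pos: [0.6207, -0.1934, 0.2274]
orientation: [-0.05, 1.57, 0.05]
force: [-0.5, 0.0, -0.7]
opening: 0.0476
```

```bash
python3 - <<'E'
from h import *
np.set_printoptions(suppress=True,precision=4)
st()
for c in ("wrist","side","scene"):
    C,im=snap(c,"ai_"+c); r=red(im); print(c,r)
    for z in (.076,.086): print(z,proj(C,[.622,-.1948,z]))
    for q in r[:3]:
        b=q[0]; print(atz(C,(b[0]+b[2]/2-.5,b[1]+b[3]/2-.5),.076))
    for q in robot.mark_of(c,"start_top")[:2]: print("start","%.2f"%q["p"],np.round(q["point"],1),atz(C,q["point"],.046))
    hsv=cv2.cvtColor(im,cv2.COLOR_RGB2HSV); m=(hsv[...,0]>50)&(hsv[...,0]<75)&(hsv[...,1]>150)&(hsv[...,2]>60)
    n,l,s,cc=cv2.connectedComponentsWithStats(m.astype(np.uint8))
    for i in range(1,n):
        if s[i][4]>80: b=s[i]; print("green",b,atz(C,(b[0]+b[2]/2-.5,b[1]+b[3]/2-.5),.044))
E
```

```text
t60.60 tcp [ 0.6207 -0.1934  0.2274] xax [-0.  0. -1.] yaw_y 93.67 F [-0.5  0.  -0.7] op 0.0476 q [-0.38  0.26  1.32  0.    1.56 -2.02]
wrist [([308, 180, 27, 30, 619], [321.0, 194.9])]
0.076 [321.0174 190.5123]
0.086 [320.957  192.8004]
[ 0.626  -0.1946  0.076 ]
start 0.70 [428.9  63.9] [ 0.4948 -0.0968  0.046 ]
green [416  53  25  26 516] [ 0.496  -0.0969  0.044 ]
side [([386, 226, 13, 19, 206], [392.1, 234.7])]
0.076 [390.7508 234.6818]
0.086 [391.1621 230.9449]
[ 0.6233 -0.1971  0.076 ]
start 0.65 [314. 245.] [ 0.4976 -0.0951  0.046 ]
scene [([404, 221, 14, 20, 226], [410.6, 229.9])]
0.076 [409.4506 229.6671]
0.086 [409.9733 225.7004]
[ 0.6211 -0.1979  0.076 ]
start 0.50 [331.3 249.2] [ 0.4961 -0.0963  0.046 ]
start 0.23 [422.2 219.7] [ 0.7068 -0.1755  0.046 ]
```

View pics/ai_side.png

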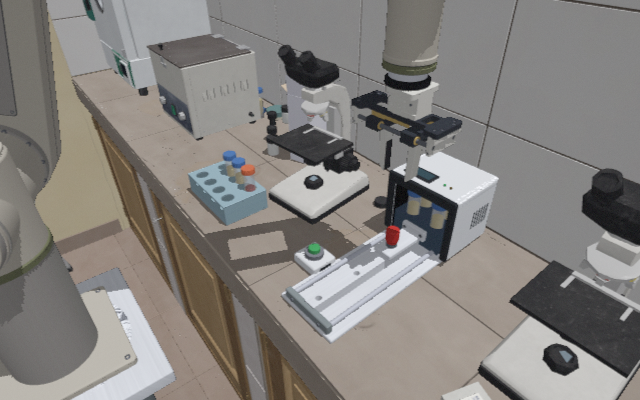

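View pics/ai_wrist.png

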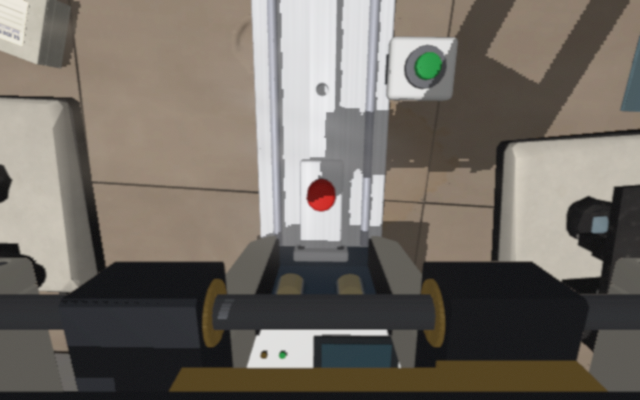

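{"fn": "play_rows", "kwargs": {
  "plan": [
    {"slide":[-0.844,0,0],"roll":0,"fingers":-1},
    {"slide":[-0.844,0,0],"roll":0,"fingers":-1},
    {"slide":[-0.844,0,0],"roll":0,"fingers":-1},
    {"slide":[-0.844,0,0],"roll":0,"fingers":-1},
    {"slide":[-0.844,0.3,0],"roll":0,"fingers":-1},
    {"slide":[0,0.75,0],"roll":0,"fingers":-1},
    {"slide":[0,0.75,0],"roll":0,"fingers":-1},
    {"slide":[0,0.75,0],"roll":0,"fingers":-1},
    {"slide":[0,0.56,-0.5],"roll":0,"fingers":-1},
    {"slide":[0,0,-1],"roll":0,"fingers":-1},
    {"slide":[0,0,-1],"roll":0,"fingers":-1},
    {"slide":[0,0,-1],"roll":0,"fingers":-1},
    {"slide":[0,0,-1],"roll":0,"fingers":-1},
    {"slide":[0,0,-0.5],"roll":0,"fingers":-1},
    {"slide":[0,0,0],"roll":0,"fingers":-1},
    {"slide":[0,0,0],"roll":0,"fingers":-1}
  ]
}}

```text
t: 62.9
tool_pos: [0.495, -0.1005, 0.0787]
orientation: [-0.051, 1.569, 0.05]
force: [-0.2, -0.4, 1.0]
opening: 0.0004
```

```bash
python3 - <<'E'
from h import *
st(); C,im=snap("wrist","aj_wrist"); C2,im2=snap("side")
cv2.imwrite("pics/aj_c.png",np.hstack([cv2.resize(im[120:320,220:420,::-1],(400,400)),cv2.resize(im2[190:290,260:360,::-1],(400,400))]))
E
```

```text
t62.90 tcp [ 0.495  -0.1005  0.0787] xax [ 0.001 -0.    -1.   ] yaw_y 93.66 F [-0.2 -0.4  1. ] op 0.0004 q [-0.3  -0.01  1.9  -0.    1.25 -1.94]
```

View pics/aj_c.png

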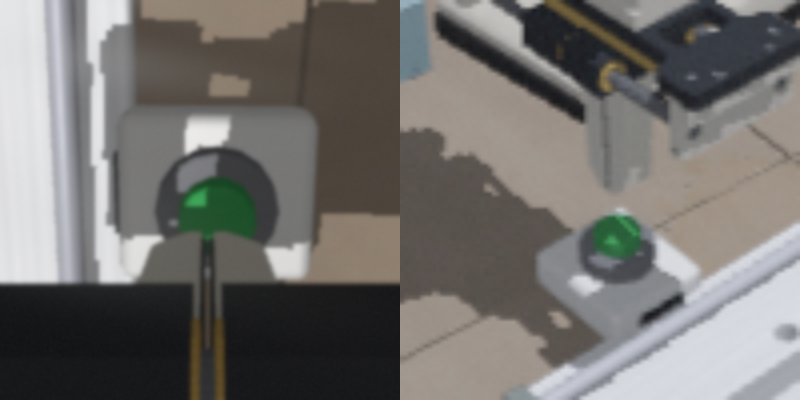

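{"fn": "play_rows", "kwargs": {
  "plan": [
    {"slide":[0,0.05,-0.6],"roll":0,"fingers":-1},
    {"slide":[0,0,-0.5],"roll":0,"fingers":-1},
    {"slide":[0,0,-0.1],"roll":0,"fingers":-1},
    {"slide":[0,0,0],"roll":0,"fingers":-1}
  ]
}}

```text
t: 63.5
tool_pos: [0.4935, -0.0985, 0.0411]
orientation: [-0.05, 1.572, 0.051]
force: [-3.0, 1.9, 4.2]
opening: 0.0007
```

```bash
python3 - <<'E'
from h import *
st(); C2,im2=snap("side"); st()
cv2.imwrite("pics/ak_c.png",cv2.resize(im2[190:290,260:360,::-1],(600,600)))
E
```

```text
t63.50 tcp [ 0.4935 -0.0985  0.0411] xax [-0.002  0.001 -1.   ] yaw_y 93.66 F [-3.   1.9  4.2] op 0.0007 q [-0.3   0.04  1.93  0.    1.18 -1.93]
t63.55 tcp [ 0.4935 -0.0985  0.0413] xax [-0.002  0.001 -1.   ] yaw_y 93.67 F [-2.8  1.4  4.3] op 0.0005 q [-0.3   0.04  1.93  0.    1.18 -1.93]
```

View pics/ak_c.png

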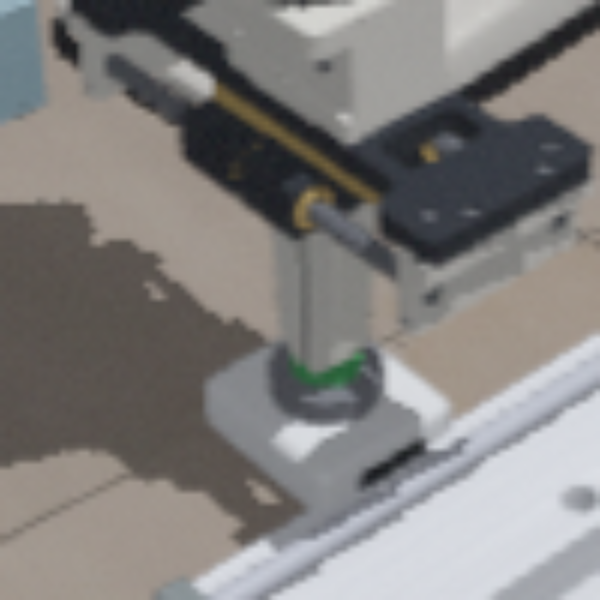

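{"fn": "play_rows", "kwargs": {
  "plan": [
    {"slide":[0,0,-0.05],"roll":0,"fingers":-1},
    {"slide":[0,0,-0.03],"roll":0,"fingers":-1},
    {"slide":[0,0,0],"roll":0,"fingers":-1},
    {"slide":[0,0,0],"roll":0,"fingers":-1}
  ]
}}

```text
t: 64.05
tool_pos: [0.4939, -0.0986, 0.0401]
orientation: [-0.05, 1.571, 0.051]
force: [-8.4, 3.0, 15.2]
opening: 0.0003
```

{"fn": "play_rows", "kwargs": {
  "plan": [
    {"slide":[0,0,0.5],"roll":0,"fingers":-1},
    {"slide":[0,0,1],"roll":0,"fingers":-1},
    {"slide":[0,0,1],"roll":0,"fingers":-1},
    {"slide":[0,0,1],"roll":0,"fingers":-1},
    {"slide":[-0.5,0,1],"roll":0,"fingers":-1},
    {"slide":[-0.5,0,1],"roll":0,"fingers":-1},
    {"slide":[-0.5,0.5,0],"roll":0,"fingers":-1},
    {"slide":[-0.5,1,0],"roll":0,"fingers":-1},
    {"slide":[0,1,0],"roll":0,"fingers":-1},
    {"slide":[0,1,0],"roll":0,"fingers":-1},
    {"slide":[0,0,0],"roll":0,"fingers":-1}
  ]
}}

```text
t: 65.42
tool_pos: [0.4343, 0.0075, 0.2046]
orientation: [-0.052, 1.569, 0.052]
force: [-0.6, -0.2, 1.3]
opening: 0.0006
```

```bash
python3 - <<'E'
from h import *
np.set_printoptions(suppress=True,precision=4)
st()
for c in ("side","scene"):
    C,im=snap(c,"al_"+c); print(c,red(im)); print(proj(C,[.622,-.1948,.076]))
    hsv=cv2.cvtColor(im,cv2.COLOR_RGB2HSV); m=(hsv[...,0]>50)&(hsv[...,0]<75)&(hsv[...,1]>120)&(hsv[...,2]>60)
    n,l,s,cc=cv2.connectedComponentsWithStats(m.astype(np.uint8)); print("green",[s[i].tolist() for i in range(1,n) if s[i][4]>30])
    im0=cv2.cvtColor(cv2.imread(f"pics/ai_{c}.png"),cv2.COLOR_BGR2HSV); m=(im0[...,0]>50)&(im0[...,0]<75)&(im0[...,1]>120)&(im0[...,2]>60)
    n,l,s,cc=cv2.connectedComponentsWithStats(m.astype(np.uint8)); print("green before",[s[i].tolist() for i in range(1,n) if s[i][4]>30])
im=cv2.imread("pics/al_side.png");im2=cv2.imread("pics/al_scene.png")
cv2.imwrite("pics/al_c.png",np.hstack([cv2.resize(im[140:300,290:510],(440,320)),cv2.resize(im2[140:300,310:490],(360,320))]))
E
```

```text
t65.42 tcp [0.4343 0.0075 0.2046] xax [ 0.001  0.    -1.   ] yaw_y 93.81 F [-0.6 -0.2  1.3] op 0.0006 q [-0.1  -0.33  1.94  0.    1.53 -1.74]
side [([386, 226, 13, 19, 203], [392.1, 234.7])]
[390.7508 234.6818]
green [[309, 244, 11, 10, 91]]
green before [[309, 244, 11, 10, 94]]
scene [([404, 220, 15, 20, 227], [410.7, 229.8])]
[409.4506 229.6671]
green [[326, 248, 12, 10, 102]]
green before [[326, 247, 12, 11, 104]]
```

View pics/al_c.png

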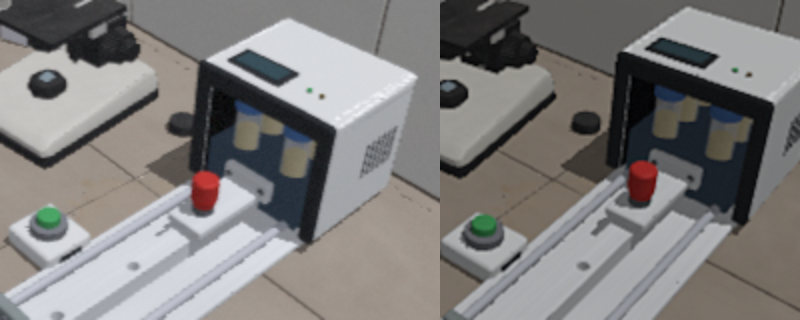

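```bash
python3 -c "
from plant import robot
print(robot.close_job())"
```

```text
the job is handed in; nothing more can be done
None
```

I ran the whole sequence and handed the job in at about 65 s of the 210 s allowed. No verdict came back.

- **Loading station:** I lifted the plunger, drew the carriage out and let the pin drop.
- **Tubes:** Pockets in the row nearest the robot were already loaded. I put four blue spares, all from the front row of the rack, into the four empty pockets. The orange tube and the loaded tubes stayed where they were.
- **Reading station and start:** I ran the full carriage back in, let the pin drop at the reading hole, pressed the green button and moved the arm clear.

**Last checks:**
- **Carriage:** The knob moved about 199 mm between stations in both fixed cameras, against the expected 200 mm.
- **Plunger:** The knob is within half a pixel of its pin-down height. That rules out the pin riding on the tube, which would show as about 4 pixels.
- **Button:** The press reached z = 0.040 m at 15 N, past the 5 N needed to bottom it. It then returned to its earlier position in the images, within a pixel.
- **Tubes:** The six caps looked level at the loading station. Only the front ones are visible inside the housing, so the rear ones were not rechecked after the move.
- **Sideways loads:** There was a small side force of up to about 9 N while gripping the knob and pressing the button.

I noticed no knock to the rack and no slip of the grip.

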